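# Press the jar lid down firm

### The job

Stand the spice jar from the left of the table upright in the round nest of the lid press's tray, push the tray fully home under the press, then wind the red hand wheel clockwise by its crank grip until the foot bears on the lid and the resistance has risen from the light running drag to a firm feel, about 5 N more at the crank grip, and no further. Let go and leave it clamped; do not disturb the other things on the table.

Things in the scene. Friction and masses are not known exactly. Their poses are not given: they have to be found in the camera images.
- spice_jar: Small glass spice jar with a black lid, 63 mm across, 94 mm tall, 0.27 to 0.43 kg; it stands upright on the table at the robot's left, nearer than the similar one at the back. Origin: centre of its underside, z up. The lid does not come off.
- lid_press: Grey C-framed bench press, fixed. Origin on the table under its screw; x points to the column behind (80 mm behind the screw), y along the way the tray slides out (robot's left). Head 193 to 223 mm above the table, only the wheel is higher. A 44 mm rubber foot on a spring hangs on the screw on an adjustable collar: its height is not known, 10 to 37 mm above the lid at the start.
- tray: Steel tray 94 x 112 mm that slides in the press. Origin: centre of its underside. Pulled out 142 to 150 mm along the press's y at the start; fully home (against the stop) it lies exactly under the screw: offset 0 from the press in x and y. Slides with 2 N drag and stays where it is left.
- tray_nest (a point): Centre of the floor of the round white nest on the tray, where the jar's underside shall stand, 16 mm above the table. The nest's wall is a 10 mm high ring, 71 mm inside, so the jar has 4 mm of play all round.
- tray_handle (a point): On the tray's upright black handle tab, 115 mm outward (press +y) from the nest's centre, 53 mm above the table. The tab is 46 mm wide (press x), 12 mm thick (press y), top 62 mm above the table. Push it toward -y of the press, or pinch it across its thickness.
- screw_axis (a point): On the vertical axis of screw and red hand wheel, 239 mm above the table. The wheel's ring is 124 mm across, its top 245 mm above the table. The wheel turns at this height; clockwise from above drives the foot down 30 mm a turn; two thirds to one and two thirds turns are needed. It stays where it is left (the screw holds itself).
- crank_mid (a point): On the black upright crank grip on the wheel's ring, 55 mm from the axis: a free-spinning sleeve 19 mm thick, 248 to 290 mm above the table; this point 272 mm. Foot free: a steady 8.4 N along its circle; once the foot bears on the lid, 1 N more per 23 degrees. Right is 13.5 N, 5 N over running drag (60 N on the jar); under 12 N too loose, over 16 N too tight. Held at rest after a slow stroke it reads 2 to 3 N less.
- mug: Blue and white mug, 78 x 112 x 92 mm, bystander; origin at the centre of its underside.
- sugar_shaker: Small glass shaker with a grey domed top, 44 mm across, 90 mm tall, bystander; origin at the centre of its underside.
- ramekin_1: White ramekin with red sauce, 69 mm across, 42 mm tall, bystander; origin at the centre of its underside.
Mind the look-alikes: they are no part of the job. What is shaped like the spice_jar but turquoise or yellow is not meant.

How it is judged (in metres and radians):
On the way, in this order (a step that is already met when the one before it is completed fails the run):
1. the jar stands in the nest of the tray, let go (horizontal distance between spice_jar and tray_nest below 0.007 m and z of spice_jar in the frame of tray_nest below 0.004 m and angle between spice_jar's own z axis and vertical below 0.08 rad and contact force between the fingers and spice_jar below 0.2 N), for 0.2 s.
2. the tray is pushed home with the jar in it (y of tray in the frame of lid_press below 0.004 m and horizontal distance between spice_jar and tray_nest below 0.007 m and angle between spice_jar's own z axis and vertical below 0.08 rad), for 0.2 s.
3. the wheel is wound until the jar is pressed firmly (contact force between spice_jar and tray above 40 N), for 0.2 s.
At the end, for the whole second after the job is handed in: The jar is upright within 7 mm of the nest's centre, the tray is home within 4 mm, the press squeezes the jar with 40 to 90 N (60 N at 13.5 N on the crank grip), the robot has let go and all is at rest (all of step 2 and contact force between spice_jar and tray between 40 and 90 N and linear speed of spice_jar below 0.01 m/s); the robot touches nothing.
It fails at once if the press is over-wound: the jar is squeezed with more than 115 N (contact force between spice_jar and tray above 115 N).
It fails at once if the jar is knocked over (tilted by more than 0.5 rad) (angle between spice_jar's own z axis and vertical above 0.5 rad).
It fails at once if another loose thing (mug, shaker, ramekin) is shifted by more than 30 mm (distance of any of mug, sugar_shaker, ramekin_1 from where it was at the start of the episode above 0.03 m).
It also fails if it takes over 72 s, if anything falls off the work surface, if the arm or the gripper's body presses on something with over 40 N, if the wrist force passes 120 N, or if a joint passes its speed limit or range.

### The arm

A 7-joint arm with a two-finger parallel gripper is mounted at the origin on a cart in front of the work surface, level with it; the furniture and walls round the work are solid. World frame = base frame: x ahead of the robot, y to its left, z up, the work surface at z = 0. Lengths are in m, angles in degrees, forces in N, time in s.
With the tool pointing down it reaches from about 0.4 to 0.9 m from the base axis. Payload 5.5 kg.
Tool frame: the origin (TCP) lies where the fingers leave the gripper's body, on its centre line; the fingertips stand 66 mm ahead of it and the grasp point (between the pads) lies 47 mm ahead of it (arm.tcp_to_grasp is the distance from the TCP to the grasp point, in m); z points along the fingers, x is the direction in which the jaws open and shut, and the axes are right-handed (so a half turn about z gives the same grasp; the last joint's range is limited). The gripper opens to 92 mm and grips with 3 to 60 N. Pads are 19 mm wide; open, the fingers measure 130 mm over their backs; the gripper's body (75 mm by 190 mm) begins 47 mm behind the grasp point.
Start: joints at [89.164, 28.699, -24.465, 88.831, 12.651, 65.22, -12.049], TCP at [0.178, -0.625, 0.292] pointing down, gripper open.
Joint ranges: [-164.97, 164.97], [-17.58, 116.51], [-87.97, 89.64], [11.32, 138.91], [-80.73, 260.73], [10.89, 115.49], [-147.41, 147.41]. Speed limits (degrees/s): [147.25, 147.25, 180, 180, 180, 180, 180].

### API

Orientations are given as a 3x3 rotation matrix whose columns are the frame's x, y, z axes.
In Python, from bench import arm gives the robot as it stands.
- The arm moves only by the tool arm_command, never from a script. Its argument "plan" is a list that holds one entry, the list of rows, each a list of 7 numbers: the turn, a rotation vector about the tool's x, y, z in units of 6 degrees (1.0 is 6 degrees), then the shift along the tool's x, y, z in mm, then the finger opening in mm, from 0 to 91.8. A call has 1 to 8 rows; each row shifts and turns the pose as measured when the row begins, along the tool's axes as they then stand; what a row does not reach is not made up. A row lasts 1/12 s, in which the tool goes at most 41.7 mm and 7.16 degrees, less where a joint would pass 70% of its speed; a pose out of reach is approached as far as the arm can. A call is refused whole if a number of a shift passes 41.7 or a number of a turn 1, either way. A call with a gripper value outside its range is refused whole. The fingers move at their own pace and stop on an object; "squeeze" is the grip in N (left out, the last holds). Time passes only in rows, so rows that do not move let the fingers close. It gives the time, the measured TCP pose, the force and the opening at its end, in the units of the state.
- arm.state(): the state, without advancing time (a new reading comes with each control period).
- arm.read_camera(name): name is "scene" or "side" or "wrist"; returns the picture (420x560x3 uint8, red, green, blue); there is no depth.
- arm.camera_info(name): a dict with "intrinsics" (3x3 intrinsics, pixels), "rvec" (rotation vector, rad) and "tvec" (3), from world to camera coordinates, as OpenCV has them; the wrist camera has in their place "T_tool_cam" (4x4, takes a point from camera to tool coordinates, whose origin is the TCP and whose axes are the tool frame's). Camera axes: x right, y down, z forward; pixel columns grow to the right and rows downward; lengths in m; the calibration is good to about 2 mm. The wrist camera is an equidistant fisheye: a pixel r from the principal point sees the ray r / f radians off the axis. A picture is of the moment at which its call begins: read the wrist's pose just before it. camera_info takes no time and is no camera call.
- arm.finish_job(): hands the job in, once; it reports no verdict.
The state is a dict: "time_s": time; "qpos": joint angles; "joint_velocities": joint speeds; "effort": joint torques, N m; "position": TCP position; "tool_rot": TCP orientation; "contact_force": force on the tool from outside, world axes, zero at the start; "torque": the same for the moment, N m; "opening": finger opening in m.
Only numpy, scipy, OpenCV 4.12 (cv2) and the standard library are available. Lean on these libraries where they do the work, as an engineer would, in place of code of your own. Each camera call takes 0.05 s, during which the arm holds its last target.

## Working session

There is one attempt and no reset: what is moved stays moved. The work goes in short steps, Python scripts to look and compute and a tool call to move; the robot and the scene stay as the last step left them, time stands still between calls to the robot, and variables do not carry over. Pictures are saved under pics/ and viewed, and the job is handed in when it is done.

Besides the shell and the picture viewer there is one more tool, called after "Emit:" in YAML: its name, and indented under it one key for each argument. arm_command: Moves the arm, as the interface text tells. Its arguments: {"type":"object","properties":{"plan":{"type":"array","items":{"type":"array","items":{"type":"array","items":{"type":"number"}}}},"squeeze":{"type":"number"}},"required":["plan"]}

```bash
ls; mkdir -p pics; python3 - <<'E'
from bench import arm
import cv2
s=arm.state(); print({k:(v if k not in('effort',) else None) for k,v in s.items()})
for n in("scene","side","wrist"):
    im=arm.read_camera(n); cv2.imwrite(f"pics/{n}0.png",im[:,:,::-1]); print(n,arm.camera_info(n))
E
```

```text
pics
{'time_s': 0.0, 'qpos': array([ 89.16470355,  28.7558121 , -24.45394016,  88.89341641,
        12.65093367,  65.22052784, -12.04936401]), 'joint_velocities': array([-0.02563494, -0.0414863 ,  0.00136526, -0.01299655, -0.03498909,
       -0.06043198,  0.0355269 ]), 'effort': None, 'position': array([ 0.17803927, -0.62452023,  0.29114311]), 'tool_rot': array([[ 2.74286762e-01, -9.61647824e-01, -4.84705494e-04],
       [-9.61645814e-01, -2.74287180e-01,  1.96736465e-03],
       [-2.02486044e-03, -7.35070692e-05, -9.99997947e-01]]), 'contact_force': array([-0.77020302,  0.15025005,  0.01371295]), 'torque': array([-0.01802827, -0.021873  , -0.00886763]), 'opening': 0.09184171555389598}
scene {'intrinsics': array([[441.67573426,   0.        , 283.70349999],
       [  0.        , 441.67573426, 207.75961803],
       [  0.        ,   0.        ,   1.        ]]), 'rvec': array([ 0.93384493, -2.29270524,  1.29501332]), 'tvec': array([0.39748621, 0.36027634, 1.20075943])}
side {'intrinsics': array([[468.62226623,   0.        , 283.38075305],
       [  0.        , 468.62226623, 211.27052221],
       [  0.        ,   0.        ,   1.        ]]), 'rvec': array([ 0.04715553,  2.80646484, -1.34586334]), 'tvec': array([0.53133687, 0.13854778, 1.53003397])}
wrist {'intrinsics': array([[325.1922621 ,   0.        , 281.16844248],
       [  0.        , 325.1922621 , 212.4910155 ],
       [  0.        ,   0.        ,   1.        ]]), 'T_tool_cam': array([[ 9.99999965e-01, -8.18947040e-05,  2.53363073e-04,
         5.44916653e-04],
       [ 1.36076681e-05,  9.66002329e-01,  2.58533363e-01,
        -6.97919643e-02],
       [-2.65921832e-04, -2.58533350e-01,  9.66002296e-01,
        -9.44955552e-02],
       [ 0.00000000e+00,  0.00000000e+00,  0.00000000e+00,
         1.00000000e+00]])}
```

View pics/scene0.png

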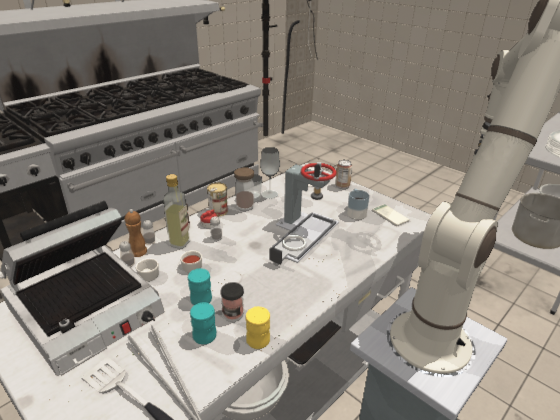

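View pics/side0.png

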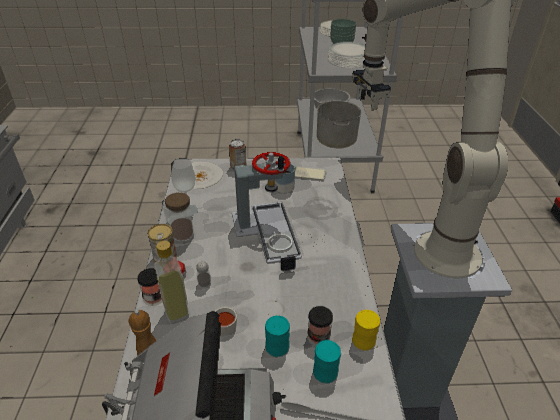

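View pics/wrist0.png

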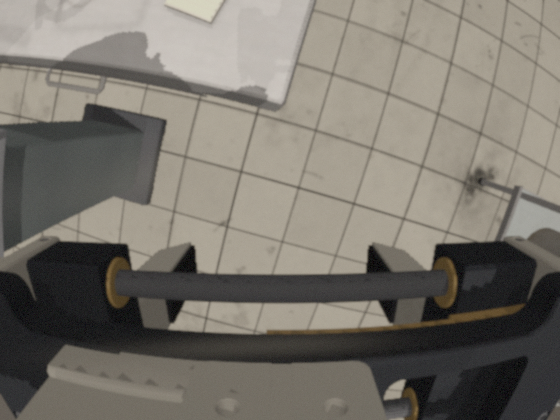

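```bash
cat > h.py <<'E'
import numpy as np, cv2
from bench import arm
def cam(n):
    c=arm.camera_info(n); R=cv2.Rodrigues(c["rvec"])[0]; return c["intrinsics"],R,c["tvec"]
def ray(n,uv):
    K,R,t=cam(n); d=R.T@np.linalg.solve(K,[uv[0],uv[1],1.]); return -R.T@t,d/np.linalg.norm(d)
def plane(n,uv,z):
    o,d=ray(n,uv); return o+d*(z-o[2])/d[2]
def tri(a,b,na="scene",nb="side"):
    o1,d1=ray(na,a);o2,d2=ray(nb,b)
    A=np.c_[d1,-d2]; s=np.linalg.lstsq(A,o2-o1,rcond=None)[0]
    p,q=o1+s[0]*d1,o2+s[1]*d2; return (p+q)/2,np.linalg.norm(p-q)
def proj(n,P):
    K,R,t=cam(n); p=K@(R@np.asarray(P,float)+t); return p[:2]/p[2]
def wray(uv,pos,rot):
    c=arm.camera_info("wrist");K=c["intrinsics"];T=c["T_tool_cam"]
    v=np.array([(uv[0]-K[0,2]),(uv[1]-K[1,2])]);r=np.linalg.norm(v);th=r/K[0,0]
    d=np.r_[np.sin(th)*v/max(r,1e-9),np.cos(th)]
    return pos+rot@T[:3,3], rot@(T[:3,:3]@d)
def wplane(uv,z,pos,rot):
    o,d=wray(uv,pos,rot); return o+d*(z-o[2])/d[2]
def snap(n,f):
    s=arm.state(); im=arm.read_camera(n)[:,:,::-1].copy(); cv2.imwrite("pics/"+f,im); return s,im
E
python3 - <<'E'
import cv2
a=cv2.imread("pics/scene0.png");b=cv2.imread("pics/side0.png")
def c(i,x,y,w,h,f): return cv2.resize(i[y:y+h,x:x+w],(0,0),fx=f,fy=f,interpolation=cv2.INTER_CUBIC)
cv2.imwrite("pics/c1.png",c(a,110,130,290,220,2.7)); cv2.imwrite("pics/c2.png",c(b,110,130,290,220,2.7))
E
```

```text
(no output)
```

View pics/c1.png

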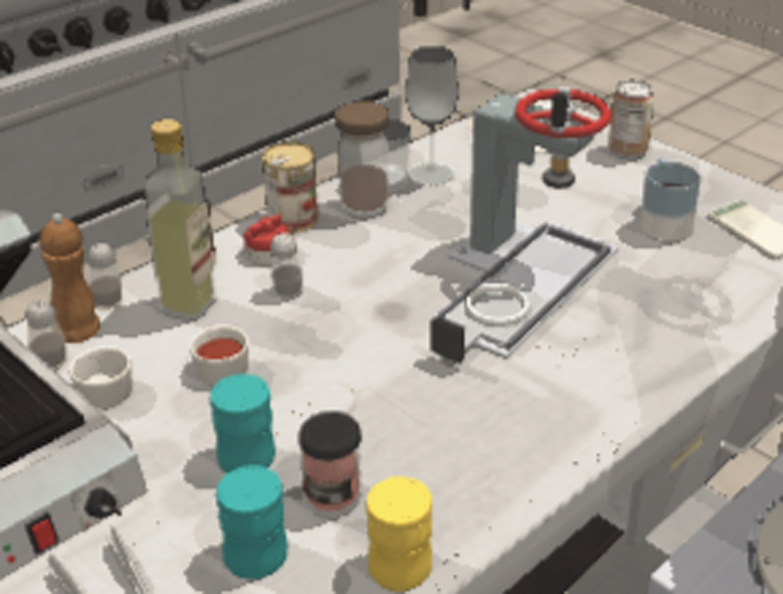

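View pics/c2.png

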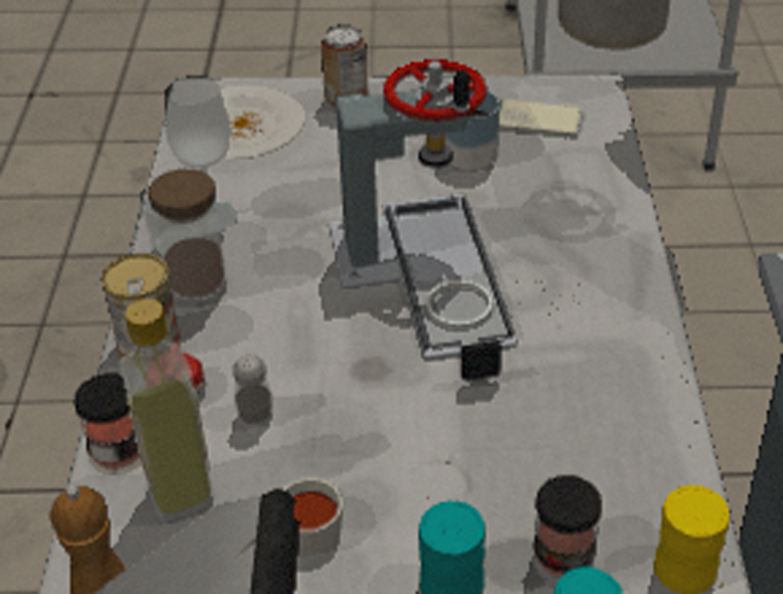

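```bash
python3 - <<'E'
from h import *
np.set_printoptions(precision=4,suppress=True)
f=lambda x,y:(x/2.7+110,y/2.7+130)
for nm,a,b,z in [("jar",(331,433),(568,500),.094),("nest",(497,304),(459,304),.026),("wheel",(562,113),(435,89),.242),("cranktop",(560,93),(461,73),.29),("handle",(448,338),(481,360),.053),("turq1",(241,393),(452,520),.094),("turq2",(251,488),(588,588),.094),("yellow",(399,498),(695,507),.094)]:
    a,b=f(*a),f(*b); print(nm,plane("scene",a,z),plane("side",b,z),*tri(a,b))
E
```

```text
jar [0.4478 0.3133 0.094 ] [0.4499 0.3136 0.094 ] [0.4496 0.3119 0.0919] 5.7919872955646814e-05
nest [ 0.5407 -0.0419  0.026 ] [ 0.5416 -0.0392  0.026 ] [ 0.5415 -0.0423  0.0244] 0.0018278273364188227
wheel [ 0.5648 -0.1798  0.242 ] [ 0.567  -0.1798  0.242 ] [ 0.5669 -0.1825  0.2402] 1.9123980160777587e-05
cranktop [ 0.5422 -0.1443  0.29  ] [ 0.5381 -0.1382  0.29  ] [ 0.5381 -0.1383  0.2919] 0.0031944970952307744
handle [0.511  0.0782 0.053 ] [0.5214 0.0829 0.053 ] [0.5206 0.0692 0.0412] 0.0028599634910951945
turq1 [0.5624 0.3399 0.094 ] [0.5615 0.3339 0.094 ] [0.5614 0.3389 0.0967] 0.004715638462516123
turq2 [0.4432 0.4183 0.094 ] [0.442  0.4125 0.094 ] [0.4424 0.4171 0.0966] 0.004636079129730968
yellow [0.3328 0.327  0.094 ] [0.3297 0.3255 0.094 ] [0.3306 0.3287 0.0972] 0.0009614833147083515
```

Candidates shaped like the jar are:
- the black-lidded jar at scene (232,300), side (320,322)
- turquoise ones at scene (200,287) and (203,323)
- a yellow one at scene (258,328)
- a second black-lidded jar at the back, side (148,286)

The black-lidded one nearer the robot fits. The triangulated lid top is at z=0.092 (expected 0.094), and the enlarged crops confirm the glass body and black lid.

Emit:
arm_command:
  plan:
    - [[0,0,-0.6,-2,-36,-12,91],[0,0,-0.6,-2,-36,-12,91],[0,0,-0.6,-2,-36,-12,91],[0,0,-0.6,-2,-36,-12,91],[0,0,-0.6,-2,-36,-12,91],[0,0,-0.6,-2,-36,-12,91],[0,0,-0.6,-2,-36,-12,91],[0,0,-0.6,-2,-36,-12,91]]

```text
time_s: 0.82
position: [0.416, -0.4768, 0.3814]
tool_rot: [[0.701, -0.713, -0.013], [-0.713, -0.701, 0.01], [-0.016, 0.002, -1.0]]
contact_force: [0.4, -0.3, -0.2]
opening: 0.0912
```

Emit:
arm_command:
  plan:
    - [[0,0,-0.65,-3,-38,0,91],[0,0,-0.65,-3,-38,0,91],[0,0,-0.65,-3,-38,0,91],[0,0,-0.65,-3,-38,0,91],[0,0,-0.65,-3,-38,0,91],[0,0,-0.65,-3,-38,0,91],[0,0,-0.65,-3,-38,0,91],[0,0,-0.65,-3,-38,0,91]]

```text
time_s: 1.48
position: [0.5594, -0.1966, 0.3835]
tool_rot: [[0.975, -0.221, -0.009], [-0.221, -0.975, 0.008], [-0.01, -0.005, -1.0]]
contact_force: [0.7, 0.4, -0.6]
opening: 0.091
```

Emit:
arm_command:
  plan:
    - [[0,0,-0.7,0,-38,0,91],[0,0,-0.7,0,-38,0,91],[0,0,-0.7,0,-38,0,91],[0,0,-0.7,0,-38,0,91],[0,0,-0.7,0,-38,0,91],[0,0,-0.7,0,-38,0,91],[0,0,-0.7,0,-38,0,91]]

```text
time_s: 2.07
position: [0.5574, 0.079, 0.384]
tool_rot: [[0.951, 0.31, -0.009], [0.31, -0.951, 0.009], [-0.006, -0.011, -1.0]]
contact_force: [0.3, -0.1, 0.1]
opening: 0.0906
```

```bash
python3 - <<'E'
from h import *
s,im=snap("wrist","w1.png"); print(s["position"],s["tool_rot"].tolist(),s["qpos"])
E
```

```text
[0.55736347 0.07898353 0.38397843] [[0.9507713181551333, 0.3097593913405895, -0.00911153389160618], [0.3098367147638105, -0.9507487141653606, 0.008837007258279659], [-0.005925433141921715, -0.011225060766935444, -0.9999194403815034]] [ 34.35032848  22.87434469 -58.46036692  94.08476067  19.39940561
  74.65756309  -9.3571275 ]
```

View pics/w1.png

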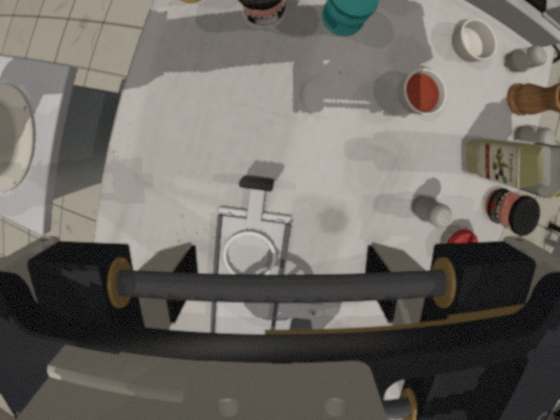

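```bash
python3 - <<'E'
from h import *
pos=np.array([0.55736347,0.07898353,0.38397843]);rot=np.array([[0.9507713181551333, 0.3097593913405895, -0.00911153389160618], [0.3098367147638105, -0.9507487141653606, 0.008837007258279659], [-0.005925433141921715, -0.011225060766935444, -0.9999194403815034]])
im=cv2.imread("pics/w1.png"); cv2.imwrite("pics/w1c.png",cv2.resize(im[160:300,190:330],(700,700),interpolation=cv2.INTER_CUBIC))
for uv,z in [((249,252),.026),((243,182),.062),((273,183),.062)]: print(wplane(uv,z,pos,rot))
E
```

```text
[ 0.54377965 -0.04053042  0.026     ]
[0.5079916  0.06493555 0.062     ]
[0.54567956 0.07568516 0.062     ]
```

View pics/w1c.png

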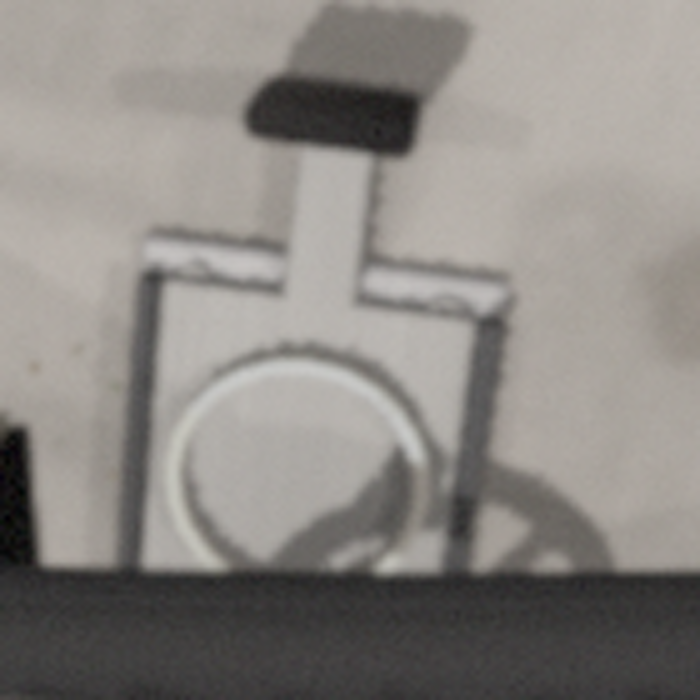

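Emit:
arm_command:
  plan:
    - [[0,0,0,0,-38,0,91],[0,0,0,0,-38,0,91],[0,0,0,0,0,0,91]]

```text
time_s: 2.37
position: [0.5292, 0.1586, 0.3856]
tool_rot: [[0.943, 0.331, -0.011], [0.332, -0.943, 0.015], [-0.005, -0.018, -1.0]]
contact_force: [0.3, 0.5, 0.5]
opening: 0.0906
```

```bash
python3 - <<'E'
from h import *
s,im=snap("wrist","w2.png"); print(s["position"],s["tool_rot"].tolist(),s["time_s"])
np.savez("w2.npz",p=s["position"],r=s["tool_rot"])
cv2.imwrite("pics/w2c.png",cv2.resize(im[100:240,180:320],(700,700),interpolation=cv2.INTER_CUBIC))
E
```

```text
[0.52916769 0.1585968  0.3856303 ] [[0.9434394769225513, 0.3313756599305142, -0.010588927694492298], [0.33150783935058736, -0.9433299343894179, 0.01520484573948443], [-0.004950336676236481, -0.017855164252188003, -0.9998283289026768]] 2.3667
```

View pics/w2.png

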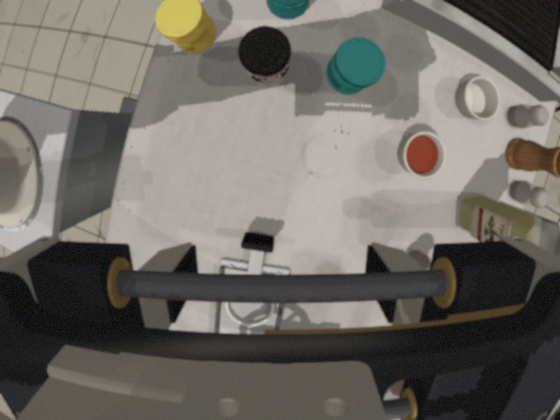

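View pics/w2c.png

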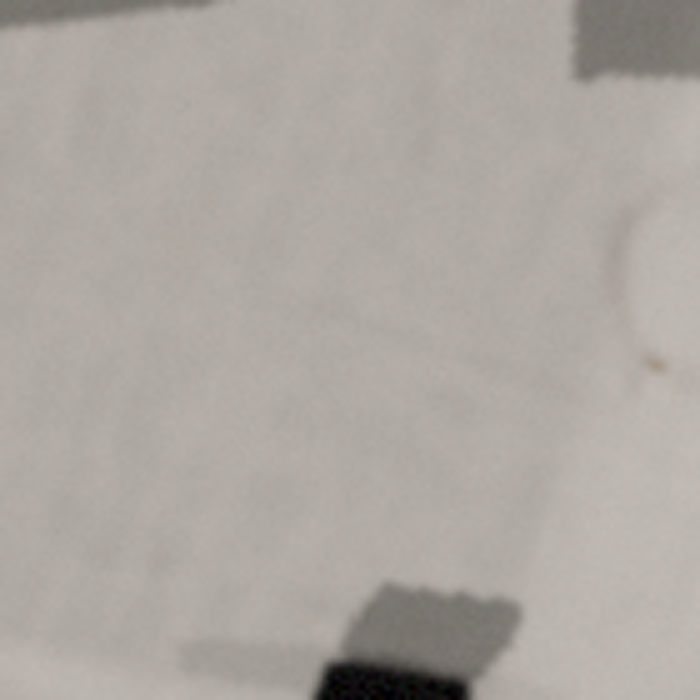

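```bash
python3 - <<'E'
from h import *
from scipy.optimize import least_squares
np.set_printoptions(precision=4,suppress=True)
pos=np.array([0.55736347,0.07898353,0.38397843]);rot=np.array([[0.9507713181551333, 0.3097593913405895, -0.00911153389160618], [0.3098367147638105, -0.9507487141653606, 0.008837007258279659], [-0.005925433141921715, -0.011225060766935444, -0.9999194403815034]])
def fit(P,c0):
    P=np.array(P)[:,:2]
    r=least_squares(lambda q:np.hypot(P[:,0]-q[0],P[:,1]-q[1])-q[2],[*c0,.037],loss="soft_l1",f_scale=.001)
    return r.x,np.sqrt(np.mean(r.fun**2)),len(P)
for n,f,fn in [("wrist","w1.png",lambda uv:wplane(uv,.026,pos,rot)),("scene","scene0.png",lambda uv:plane("scene",uv,.026)),("side","side0.png",lambda uv:plane("side",uv,.026))]:
    im=cv2.imread("pics/"+f).astype(float); g=im.min(2)
    g=g-cv2.GaussianBlur(g,(0,0),5)
    pts=[]
    for v in range(g.shape[0]):
        for u in range(g.shape[1]):
            if g[v,u]>(14 if n!="wrist" else 10):
                p=fn((u,v))
                if abs(np.hypot(p[0]-.542,p[1]+.042)-.0375)<.009 and (n!="wrist" or v<273): pts.append(p)
    print(n,*fit(pts,(.542,-.042)))
# jar lid in w2: dark mask
d=np.load("w2.npz"); im=cv2.imread("pics/w2.png"); m=(im.max(2)<60).astype(np.uint8)[20:90,225:305]
c=max(cv2.findContours(m,0,1)[0],key=cv2.contourArea); print(cv2.minEnclosingCircle(c),cv2.boundingRect(c))
(x,y),r=cv2.minEnclosingCircle(c); print(wplane((264.5,47.5),.094,d["p"],d["r"]),wplane((x+225,y+20),.094,d["p"],d["r"]))
cv2.imwrite("pics/w2d.png",cv2.resize(im[10:100,215:315],(0,0),fx=6,fy=6))
E
```

```text
Traceback (most recent call last):
  File "h.py", line 21, in wplane
    o,d=wray(uv,pos,rot); return o+d*(z-o[2])/d[2]
        ~~~~^^^^^^^^^^^^
  File "h.py", line 16, in wray
    c=arm.camera_info("wrist");K=c["intrinsics"];T=c["T_tool_cam"]
ValueError: time passes only in moves, steps and waits
```

```bash
python3 - <<'E'
s=open('h.py').read()
s=s.replace("def cam(n)","from functools import lru_cache\n@lru_cache(None)\ndef ci(n): return arm.camera_info(n)\ndef cam(n)").replace("c=arm.camera_info(n); R","c=ci(n); R").replace('c=arm.camera_info("wrist")','c=ci("wrist")')
open('h.py','w').write(s)
E
cat > fit.py <<'E'
from h import *
from scipy.optimize import least_squares
np.set_printoptions(precision=4,suppress=True)
pos=np.array([0.55736347,0.07898353,0.38397843]);rot=np.array([[0.9507713181551333, 0.3097593913405895, -0.00911153389160618], [0.3098367147638105, -0.9507487141653606, 0.008837007258279659], [-0.005925433141921715, -0.011225060766935444, -0.9999194403815034]])
def fit(P,c0):
    P=np.array(P)[:,:2]
    r=least_squares(lambda q:np.hypot(P[:,0]-q[0],P[:,1]-q[1])-q[2],[*c0,.037],loss="soft_l1",f_scale=.001)
    return r.x,np.sqrt(np.mean(r.fun**2)),len(P)
for n,f,fn in [("wrist","w1.png",lambda uv:wplane(uv,.026,pos,rot)),("scene","scene0.png",lambda uv:plane("scene",uv,.026)),("side","side0.png",lambda uv:plane("side",uv,.026))]:
    im=cv2.imread("pics/"+f).astype(float); g=im.min(2)
    g=g-cv2.GaussianBlur(g,(0,0),5)
    pts=[]
    for v,u in np.argwhere(g>(14 if n!="wrist" else 10)):
                p=fn((u,v))
                if abs(np.hypot(p[0]-.542,p[1]+.042)-.0375)<.009 and (n!="wrist" or v<273): pts.append(p)
    print(n,*fit(pts,(.542,-.042)))
# jar lid in w2: dark mask
d=np.load("w2.npz"); im=cv2.imread("pics/w2.png"); m=(im.max(2)<60).astype(np.uint8)[20:90,225:305]
c=max(cv2.findContours(m,0,1)[0],key=cv2.contourArea); print(cv2.minEnclosingCircle(c),cv2.boundingRect(c))
(x,y),r=cv2.minEnclosingCircle(c); print(wplane((264.5,47.5),.094,d["p"],d["r"]),wplane((x+225,y+20),.094,d["p"],d["r"]))
cv2.imwrite("pics/w2d.png",cv2.resize(im[10:100,215:315],(0,0),fx=6,fy=6))
E
python3 fit.py
```

```text
wrist [ 0.5424 -0.0443  0.0383] 0.00550409944892761 636
scene [ 0.5455 -0.0475  0.0377] 0.003582862241224421 78
side [ 0.5426 -0.0478  0.0381] 0.0033870294952267265 105
((39.018672943115234, 31.757261276245117), 26.078044891357422) (13, 7, 53, 49)
[0.4526 0.3138 0.094 ] [0.4539 0.3085 0.094 ]
```

View pics/w2d.png

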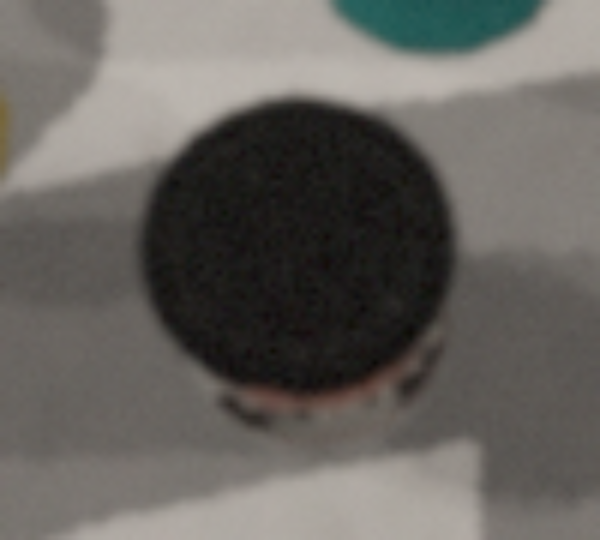

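```bash
python3 - <<'E'
import cv2,numpy as np
a=cv2.imread("pics/scene0.png")[225:265,265:325];b=cv2.imread("pics/side0.png")[225:265,250:310]
f=lambda i:cv2.resize(i,(0,0),fx=9,fy=7,interpolation=cv2.INTER_CUBIC)
cv2.imwrite("pics/c3.png",np.vstack([f(a),f(b)]))
E
```

```text
(no output)
```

View pics/c3.png

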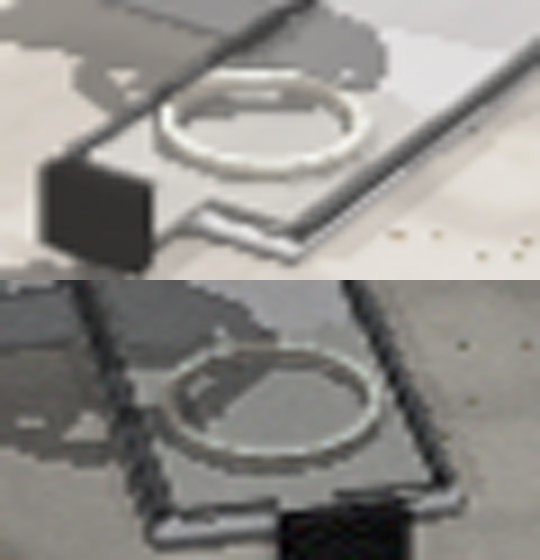

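```bash
python3 - <<'E'
from h import *
np.set_printoptions(precision=4,suppress=True)
a,b=(293.9,241.4),(279.9,241.7)
print(plane("scene",a,.026),plane("side",b,.026),tri(a,b))
# size check
print(plane("scene",(265+160/9-.5,241.4),.026)-plane("scene",(265+370/9-.5,241.4),.026))
pos=np.array([0.55736347,0.07898353,0.38397843]);rot=np.array([[0.9507713181551333, 0.3097593913405895, -0.00911153389160618], [0.3098367147638105, -0.9507487141653606, 0.008837007258279659], [-0.005925433141921715, -0.011225060766935444, -0.9999194403815034]])
print([wplane((190+x/5-.4,160+y/5-.4),.026,pos,rot) for x,y in ((163,480),(428,490),(295,355),(295.5,485))])
print([wplane((190+x/5-.4,160+y/5-.4),.062,pos,rot) for x,y in ((248,118),(415,118))])
print([wplane((190+x/5-.4,160+y/5-.4),.016,pos,rot) for x,y in ((150,260),(130,560),(495,305),(460,570))])
d=np.load("w2.npz");print(wplane((265,51.3),.094,d["p"],d["r"]))
E
```

```text
[ 0.5458 -0.0467  0.026 ] [ 0.5418 -0.0435  0.026 ] (array([ 0.5419, -0.0415,  0.0294]), np.float64(0.0023040687477569963))
[0.057  0.0577 0.    ]
[array([ 0.5065, -0.0595,  0.026 ]), array([ 0.5838, -0.0367,  0.026 ]), array([ 0.5337, -0.0084,  0.026 ]), array([ 0.5454, -0.0479,  0.026 ])]
[array([0.5037, 0.0619, 0.062 ]), array([0.5453, 0.0753, 0.062 ])]
[array([0.4838, 0.0029, 0.016 ]), array([ 0.5026, -0.0942,  0.016 ]), array([0.5857, 0.0218, 0.016 ]), array([ 0.6026, -0.0635,  0.016 ])]
[0.4548 0.3094 0.094 ]
```

Emit:
arm_command:
  plan:
    - [[-0.17,0.05,0,-5,-34,0,91],[0,0,0,-5,-34,0,91],[0,0,0,-5,-34,0,91],[0,0,0,-5,-34,0,91],[0,0,0,-5,-34,0,91],[0,0,-0.9,0,0,0,91],[0,0,-0.9,0,0,0,91],[0,0,-0.9,0,0,0,91]]

```text
time_s: 3.08
position: [0.4533, 0.3057, 0.3829]
tool_rot: [[0.818, 0.575, 0.001], [0.575, -0.818, -0.008], [-0.004, 0.008, -1.0]]
contact_force: [0.2, 1.0, 0.7]
opening: 0.0907
```

Emit:
arm_command:
  plan:
    - [[0,0,-0.9,0,0,30,91],[0,0,-0.9,0,0,30,91],[0,0,-0.9,0,0,30,91],[0,0,0,0,0,0,91]]

```text
time_s: 3.42
position: [0.4579, 0.3021, 0.291]
tool_rot: [[0.616, 0.788, 0.006], [0.788, -0.616, -0.009], [-0.003, 0.011, -1.0]]
contact_force: [-0.3, -0.6, -0.7]
opening: 0.0911
```

Emit:
arm_command:
  plan:
    - [[0.1,0,0,3.6,-11.7,0,91],[0,0,0,0,0,30,91],[0,0,0,0,0,30,91],[0,0,0,0,0,0,91]]

```text
time_s: 3.75
position: [0.4535, 0.3131, 0.2337]
tool_rot: [[0.63, 0.777, -0.0], [0.777, -0.63, 0.002], [0.001, -0.001, -1.0]]
contact_force: [-0.8, -0.2, 0.1]
opening: 0.0911
```

```bash
python3 - <<'E'
from h import *
s,w=snap("wrist","w3.png"); print(s["position"],s["tool_rot"].tolist(),s["time_s"])
_,a=snap("scene","s3.png");_,b=snap("side","d3.png")
f=lambda i:cv2.resize(i,(400,300),interpolation=cv2.INTER_CUBIC)
cv2.imwrite("pics/c4.png",np.vstack([np.hstack([f(a[180:360,130:370]),f(b[210:390,220:460])]),np.hstack([f(w),f(w)*0])]))
E
```

```text
[0.45354989 0.31307474 0.23372023] [[0.6299069230134864, 0.7766705303482556, -0.00039449745421543897], [0.7766700433982472, -0.6299057410057077, 0.0015495598778674869], [0.0009550012809272655, -0.0012824728495787975, -0.9999987216171548]] 3.75
```

View pics/c4.png

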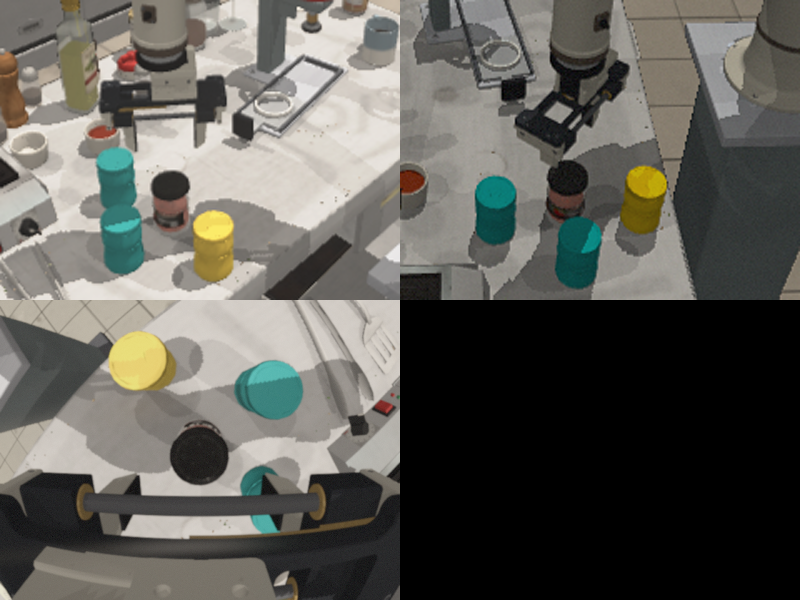

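```bash
python3 - <<'E'
from h import *
p=np.array([0.45354989,0.31307474,0.23372023]);r=np.array([[0.6299069230134864,0.7766705303482556,-0.00039],[0.7766700433982472,-0.6299057410057077,0.00155],[0.000955,-0.00128,-0.9999987]])
im=cv2.imread("pics/w3.png"); m=(im.max(2)<55).astype(np.uint8)[150:240,220:340]
m=cv2.morphologyEx(m,cv2.MORPH_OPEN,np.ones((5,5)))
c=max(cv2.findContours(m,0,1)[0],key=cv2.contourArea);(x,y),R=cv2.minEnclosingCircle(c);print(x+220,y+150,R,cv2.boundingRect(c))
P=wplane((x+220,y+150),.094,p,r);print(P,r.T@(P-p))
for u in(-1,1): print(wplane((x+220+u*R,y+150),.094,p,r))
E
```

```text
278.683536529541 217.3529052734375 40.41372299194336 (19, 28, 80, 62)
[0.45064999 0.31321894 0.094     ] [-0.0018481  -0.00216425  0.1397214 ]
[0.4314856  0.28956613 0.094     ]
[0.46981215 0.33680678 0.094     ]
```

Emit:
arm_command:
  plan:
    - [[0,0,0,-2,-2,30,91],[0,0,0,0,0,35,91],[0,0,0,0,0,30,91],[0,0,0,0,0,24,91],[0,0,0,0,0,4,91],[0,0,0,0,0,0,91]]

```text
time_s: 4.4
position: [0.4636, 0.3235, 0.1304]
tool_rot: [[0.636, 0.771, 0.029], [0.771, -0.636, 0.016], [0.031, 0.012, -0.999]]
contact_force: [-1.1, 0.3, -0.4]
opening: 0.0911
```

```bash
python3 - <<'E'
from h import *
s,w=snap("wrist","w4.png"); print(s["position"],s["qpos"],s["joint_velocities"],s["contact_force"],s["torque"])
_,a=snap("scene","s4.png");_,b=snap("side","d4.png")
f=lambda i:cv2.resize(i,(400,300),interpolation=cv2.INTER_CUBIC)
cv2.imwrite("pics/c5.png",np.vstack([np.hstack([f(a[180:360,130:370]),f(b[210:390,220:460])]),np.hstack([f(w),f(w)*0])]))
E
```

```text
[0.46361498 0.32354234 0.13036331] [  1.84103662  41.39585817 -52.80162667 108.65961285  43.81037444
  50.40337629 -22.61345968] [ 0.20113052 -0.30339958 -0.32607622 -0.65698149 -0.40598249  0.76322497
 -0.12001879] [-1.09919205  0.26165724 -0.4046684 ] [-0.0979886   0.04253218 -0.01173101]
```

View pics/c5.png

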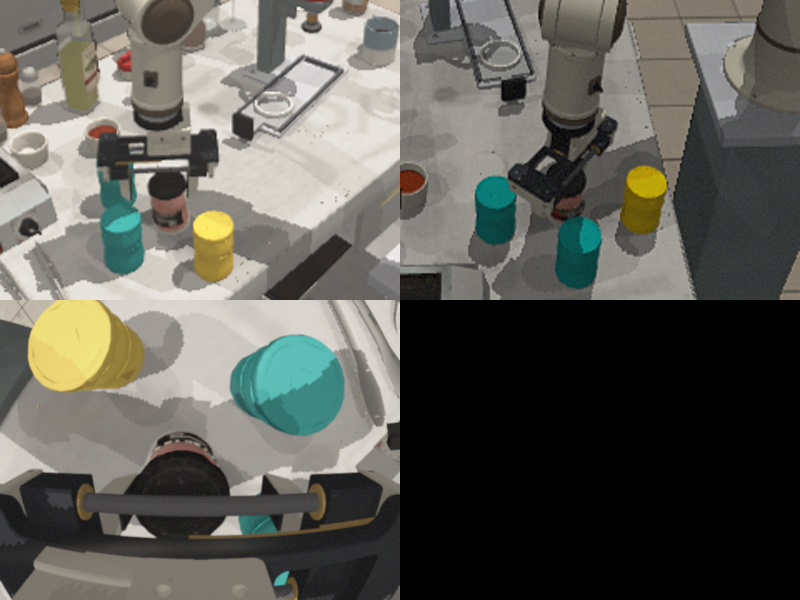

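Emit:
arm_command:
  plan:
    - [[0.12,-0.3,0,-8,-2,0,91],[0,0,0,-6,-2,0,91],[0,0,0,0,0,0,91]]

```text
time_s: 4.8
position: [0.4547, 0.318, 0.1362]
tool_rot: [[0.637, 0.771, 0.009], [0.771, -0.637, 0.007], [0.011, 0.002, -1.0]]
contact_force: [0.1, -0.8, -0.1]
opening: 0.0907
```

Emit:
arm_command:
  plan:
    - [[0,-0.1,0,-6,0,0,91],[0,0,0,-3,0,12,91],[0,0,0,0,0,12,91],[0,0,0,0,0,0,91]]

```text
time_s: 5.13
position: [0.451, 0.3115, 0.1134]
tool_rot: [[0.638, 0.77, 0.009], [0.77, -0.638, 0.002], [0.008, 0.006, -1.0]]
contact_force: [0.1, -0.4, -0.5]
opening: 0.0912
```

Emit:
arm_command:
  plan:
    - [[0.06,-0.08,0,0,0,4,91],[0,0,0,0,0,0,70],[0,0,0,0,0,0,50],[0,0,0,0,0,0,50],[0,0,0,0,0,0,50],[0,0,0,0,0,0,50]]
  squeeze: 25

```text
time_s: 5.63
position: [0.4506, 0.3121, 0.1072]
tool_rot: [[0.637, 0.771, -0.004], [0.771, -0.637, 0.0], [-0.002, -0.003, -1.0]]
contact_force: [1.0, -0.0, -1.0]
opening: 0.0624
```

Emit:
arm_command:
  plan:
    - [[0,0,0,0,0,-15,50],[0,0,0,0,0,-30,50],[0,0,0,0,0,-30,50],[0,0,0,0,0,-30,50],[0,0,0,0,0,-30,50],[0,0,0,0,0,0,50]]

```text
time_s: 6.13
position: [0.4473, 0.3105, 0.2483]
tool_rot: [[0.634, 0.773, -0.013], [0.773, -0.634, -0.005], [-0.013, -0.007, -1.0]]
contact_force: [1.2, 1.4, -3.5]
opening: 0.0623
```

```bash
python3 - <<'E'
from h import *
s,w=snap("wrist","w5.png"); print(s["position"],s["qpos"],s["contact_force"],s["opening"])
E
```

```text
[0.4473012  0.31053327 0.24825086] [  9.3523176   32.91158474 -62.17809338 105.22567653  32.23313478
  62.88197142 -14.31141395] [ 1.23189947  1.4186611  -3.49722636] 0.062328058120005025
```

View pics/w5.png

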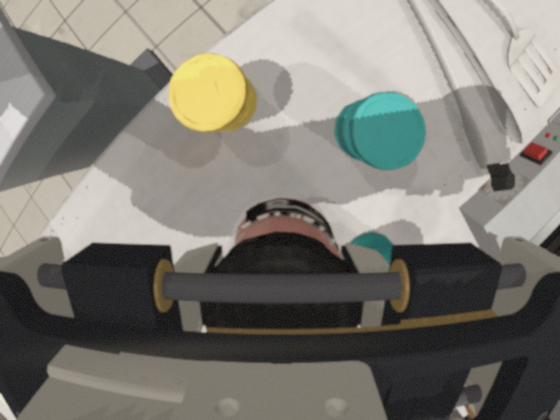

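Emit:
arm_command:
  plan:
    - [[0,0,0.6,-8,28,0,50],[0,0,0.68,-10,36,0,50],[0,0,0.68,-10,36,0,50],[0,0,0.68,-10,36,0,50],[0,0,0.68,-10,36,0,50],[0,0,0.68,-10,36,0,50],[0,0,0.68,-10,36,0,50],[0,0,0,0,0,0,50]]

```text
time_s: 6.85
position: [0.5394, 0.0676, 0.2399]
tool_rot: [[0.928, 0.371, -0.027], [0.371, -0.929, -0.01], [-0.028, -0.001, -1.0]]
contact_force: [0.2, -1.6, -3.4]
opening: 0.0619
```

Emit:
arm_command:
  plan:
    - [[0,0.27,0.9,-6,24,0,50],[0,0,0.9,-6,30,0,50],[0,0,0,-4,30,0,50],[0,0,0,-4,16,0,50],[0,0,0,0,0,0,50]]

```text
time_s: 7.27
position: [0.5402, -0.042, 0.2337]
tool_rot: [[0.984, 0.178, -0.012], [0.178, -0.984, -0.001], [-0.012, -0.001, -1.0]]
contact_force: [-0.3, -0.7, -2.9]
opening: 0.0623
```

Emit:
arm_command:
  plan:
    - [[0,0.11,0,2.5,3.5,0,50],[0,0,0,0,0,30,50],[0,0,0,0,0,30,50],[0,0,0,0,0,15,50],[0,0,0,0,0,0,50]]

```text
time_s: 7.68
position: [0.5421, -0.0431, 0.1546]
tool_rot: [[0.984, 0.179, -0.0], [0.179, -0.984, 0.003], [0.001, -0.003, -1.0]]
contact_force: [-1.0, 0.5, -3.4]
opening: 0.062
```

```bash
python3 - <<'E'
from h import *
s=arm.state(); print(s["position"],s["tool_rot"].tolist(),s["contact_force"],s["opening"])
_,a=snap("scene","s6.png");_,b=snap("side","d6.png")
f=lambda i:cv2.resize(i,(400,540),interpolation=cv2.INTER_CUBIC)
cv2.imwrite("pics/c6.png",np.hstack([f(a[170:278,255:335]),f(b[170:278,240:320])]))
E
```

```text
[ 0.54209929 -0.04312558  0.15462226] [[0.9838181915073657, 0.17916965413793187, -3.309486812668862e-05], [0.17916876343963797, -0.9838126836999745, 0.0033402991729610107], [0.0005659210965081227, -0.0032921766580345123, -0.9999944206375175]] [-0.95164728  0.52054093 -3.4432652 ] 0.061976383518355355
```

View pics/c6.png

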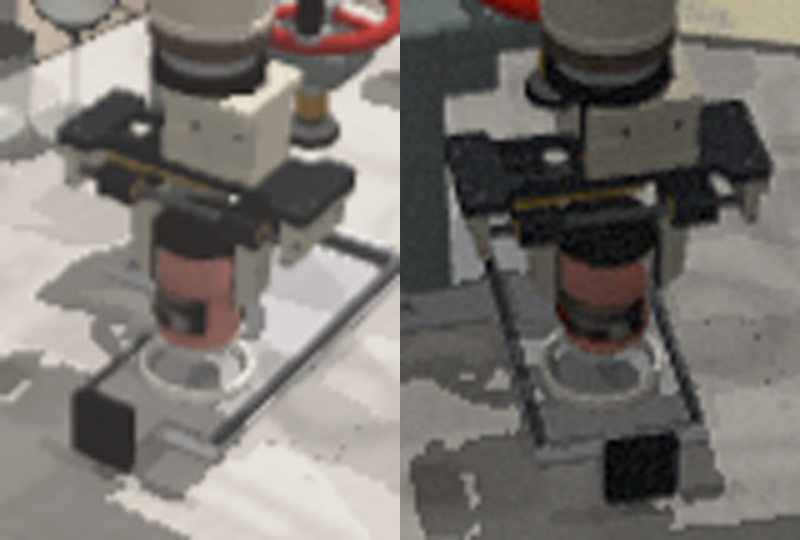

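```bash
python3 - <<'E'
from h import *
np.set_printoptions(precision=1,suppress=True)
t=np.linspace(0,2*np.pi,200)
def box(n,c,r,z,o):
    P=np.array([(np.array(proj(n,[c[0]+r*np.cos(a),c[1]+r*np.sin(a),z]))-o)*5 for a in t]); return P.min(0),P.max(0)
for n,o in(("scene",(255,170)),("side",(240,170))):
    o=np.array(o)-.5
    print(n,"jar bottom",box(n,(.542,-.043),.0305,.0475,o),"ring top",box(n,(.543,-.045),.0385,.026,o), "axis px",[(proj(n,[.542,-.043,z])-o)*5 for z in(.0475,.016)])
E
```

```text
scene jar bottom (array([154.2, 313.3]), array([242.9, 364.9])) ring top (array([142.8, 330.2]), array([253.9, 395.7])) axis px [array([198.5, 338.6]), array([197. , 375.7])]
side jar bottom (array([154.7, 305.8]), array([249.2, 369. ])) ring top (array([140.9, 320.3]), array([259.1, 400.2])) axis px [array([201.9, 336.9]), array([201.5, 372.8])]
```

Emit:
arm_command:
  plan:
    - [[0,0,0,0.6,2.2,0,50],[0,0,0,0,0,12,50],[0,0,0,0,0,8,50],[0,0,0,0,0,0,50]]

```text
time_s: 8.12
position: [0.548, -0.043, 0.1399]
tool_rot: [[0.983, 0.182, 0.011], [0.182, -0.983, 0.003], [0.011, -0.001, -1.0]]
contact_force: [-0.7, 0.0, -3.1]
opening: 0.0622
```

Emit:
arm_command:
  plan:
    - [[0,-0.1,0,-5.5,1,0,50],[0,0,0,0,1,3,50],[0,0,0,0,0,0,50]]

```text
time_s: 8.37
position: [0.5427, -0.0461, 0.1368]
tool_rot: [[0.983, 0.182, 0.0], [0.182, -0.983, 0.001], [0.0, -0.001, -1.0]]
contact_force: [0.0, 0.5, -3.5]
opening: 0.0622
```

Aligned; lowering the last ~14 mm in small rows with a counter-shift for the drift.

Emit:
arm_command:
  plan:
    - [[0,0,0,-1,-1,4,50],[0,0,0,-1,0,4,50],[0,0,0,0,0,0,50]]

```text
time_s: 8.62
position: [0.5406, -0.0459, 0.1286]
tool_rot: [[0.983, 0.181, 0.001], [0.181, -0.983, 0.0], [0.001, -0.0, -1.0]]
contact_force: [0.1, -0.6, -3.1]
opening: 0.062
```

Emit:
arm_command:
  plan:
    - [[0,0,0,2,-0.5,2,50],[0,0,0,0,0,2,50],[0,0,0,0,0,1,50],[0,0,0,0,0,0,50]]

```text
time_s: 8.95
position: [0.5428, -0.045, 0.1232]
tool_rot: [[0.983, 0.181, 0.001], [0.181, -0.983, 0.0], [0.001, 0.0, -1.0]]
contact_force: [-0.1, -0.1, 0.2]
opening: 0.062
```

Emit:
arm_command:
  plan:
    - [[0,0,0,0,0,0,70],[0,0,0,0,0,0,90],[0,0,0,0,0,0,91],[0,0,0,0,0,0,91],[0,0,0,0,0,0,91]]

```text
time_s: 9.37
position: [0.5449, -0.0445, 0.1249]
tool_rot: [[0.983, 0.182, 0.006], [0.182, -0.983, 0.0], [0.006, 0.001, -1.0]]
contact_force: [-0.3, -0.0, -0.7]
opening: 0.0893
```

```bash
python3 - <<'E'
from h import *
s=arm.state(); print(s["position"],s["tool_rot"].tolist(),s["contact_force"],s["opening"])
_,a=snap("scene","s7.png");_,b=snap("side","d7.png")
f=lambda i:cv2.resize(i,(400,540),interpolation=cv2.INTER_CUBIC)
cv2.imwrite("pics/c7.png",np.hstack([f(a[170:278,255:335]),f(b[170:278,240:320])]))
E
```

```text
[ 0.54493638 -0.04449944  0.12489263] [[0.9833103042514629, 0.18184699744550012, 0.005702198957554435], [0.18184958360007222, -0.9833263571126746, 6.596966808811214e-05], [0.005619118914527944, 0.0009720738516370147, -0.9999837401553343]] [-3.24483601e-01 -4.12013861e-04 -6.76367046e-01] 0.08929664068633472
```

View pics/c7.png

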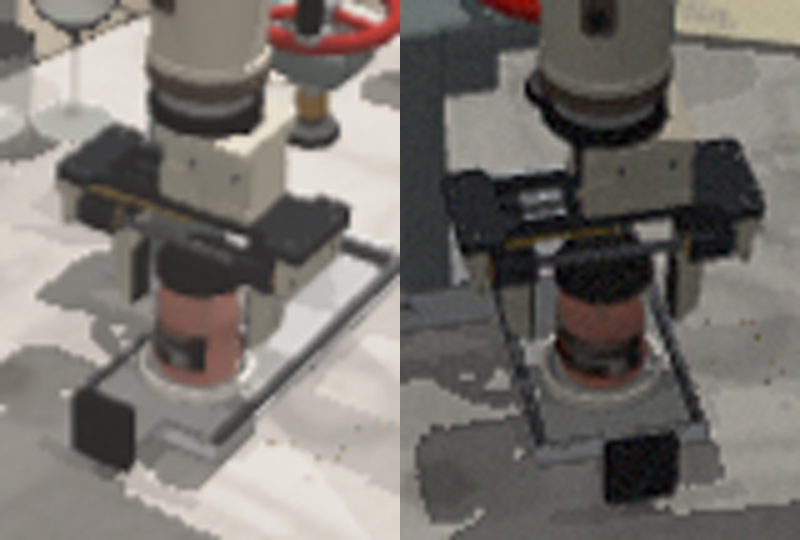

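Emit:
arm_command:
  plan:
    - [[0,-0.05,0,0,0,-15,91],[0,0,0,0,0,-25,91],[0,0,0,0,0,-25,91],[0,0,0,0,0,-25,91],[0,0,0,0,0,0,91]]

```text
time_s: 9.88
position: [0.5433, -0.0438, 0.2164]
tool_rot: [[0.983, 0.183, -0.005], [0.183, -0.983, 0.001], [-0.005, -0.002, -1.0]]
contact_force: [1.0, 0.4, 0.8]
opening: 0.0913
```

Emit:
arm_command:
  plan:
    - [[0,0.05,0,0,-38,0,60],[0,0,0,0,-38,0,30],[0,0,0,0,-38,0,0],[0,0,0,0,-38,0,0],[0,0,0,0,0,0,0]]

```text
time_s: 10.3
position: [0.5178, 0.1063, 0.2178]
tool_rot: [[0.985, 0.171, 0.007], [0.171, -0.985, 0.001], [0.007, 0.001, -1.0]]
contact_force: [0.1, 1.0, -0.2]
opening: 0.0623
```

Emit:
arm_command:
  plan:
    - [[0,-0.05,0,0,0,25,0],[0,0,0,0,0,25,0],[0,0,0,-1,0,25,0],[0,0,0,-2,0,25,0],[0,0,0,0,0,10,0],[0,0,0,0,0,0,0]]

```text
time_s: 10.8
position: [0.5158, 0.1113, 0.1047]
tool_rot: [[0.983, 0.181, 0.007], [0.181, -0.983, 0.001], [0.007, 0.0, -1.0]]
contact_force: [0.6, -0.3, 0.6]
opening: 0.0222
```

Emit:
arm_command:
  plan:
    - [[0,-0.05,0,0,10,1,0],[0,0,0,0,8,0,0],[0,0,0,0,6,0,0],[0,0,0,0,8,0,0],[0,0,0,0,8,0,0],[0,0,0,0,10,0,0]]

```text
time_s: 11.3
position: [0.5269, 0.0608, 0.1074]
tool_rot: [[0.983, 0.184, 0.005], [0.184, -0.983, 0.004], [0.006, -0.003, -1.0]]
contact_force: [-1.4, 2.4, -1.5]
opening: 0.0003
```

Emit:
arm_command:
  plan:
    - [[0,0,0,0,10,1,0],[0,0,0,0,10,0.5,0],[0,0,0,0,10,0.5,0],[0,0,0,0,10,0.5,0],[0,0,0,0,10,0.5,0],[0,0,0,0,10,0.5,0],[0,0,0,0,10,0.5,0],[0,0,0,0,8,0.5,0]]

```text
time_s: 11.97
position: [0.5441, -0.0257, 0.1045]
tool_rot: [[0.983, 0.181, 0.009], [0.181, -0.983, 0.003], [0.009, -0.002, -1.0]]
contact_force: [-0.9, 1.8, 1.4]
opening: 0.0004
```

Emit:
arm_command:
  plan:
    - [[0,-0.08,0,0,8,0,0],[0,0,0,0,7,0,0],[0,0,0,0,6,0,0]]

```text
time_s: 12.22
position: [0.5487, -0.0495, 0.1042]
tool_rot: [[0.984, 0.18, 0.0], [0.18, -0.984, 0.002], [0.001, -0.002, -1.0]]
contact_force: [0.1, 2.5, 2.4]
opening: 0.0
```

```bash
python3 - <<'E'
from h import *
s=arm.state(); print(s["position"],s["contact_force"],s["opening"])
_,a=snap("scene","s8.png");_,b=snap("side","d8.png")
f=lambda i:cv2.resize(i,(400,540),interpolation=cv2.INTER_CUBIC)
cv2.imwrite("pics/c8.png",np.hstack([f(a[150:258,265:345]),f(b[150:258,230:310])]))
E
```

```text
[ 0.54870323 -0.04949388  0.10417546] [0.13536892 2.48166567 2.41506478] 4.674591966726639e-05
```

View pics/c8.png

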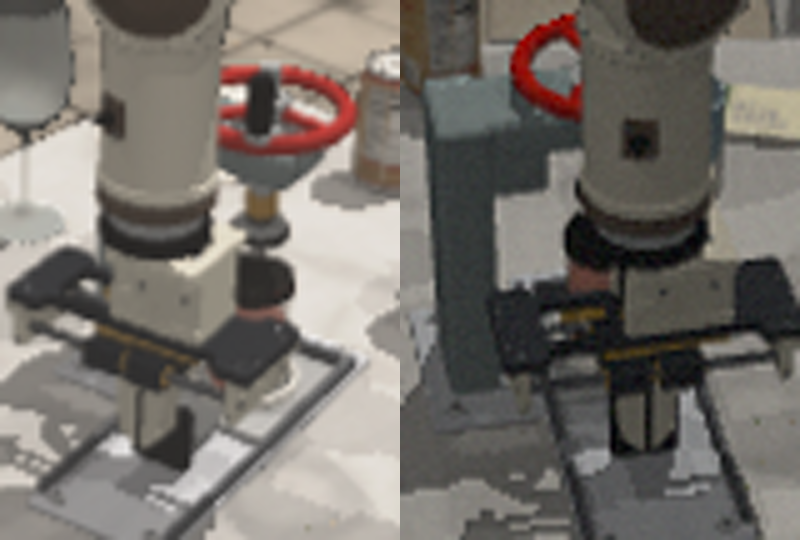

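Emit:
arm_command:
  plan:
    - [[0,0,0,0,5,-0.5,0],[0,0,0,0,4,0,0],[0,0,0,0,3,0,0]]

```text
time_s: 12.57
position: [0.5499, -0.0581, 0.1044]
tool_rot: [[0.983, 0.182, -0.001], [0.182, -0.983, 0.007], [0.0, -0.007, -1.0]]
contact_force: [-3.0, 11.0, 3.5]
opening: 0.0004
```

Emit:
arm_command:
  plan:
    - [[0,0,0,0,4,0,0],[0,0,0,0,4,0,0]]

```text
time_s: 12.73
position: [0.5499, -0.0585, 0.1045]
tool_rot: [[0.982, 0.188, -0.003], [0.188, -0.982, 0.016], [0.0, -0.016, -1.0]]
contact_force: [-2.1, 8.4, 2.8]
opening: 0.0004
```

Emit:
arm_command:
  plan:
    - [[0,0,0,0,4,0,0],[0,0,0,0,4,0,0]]

```text
time_s: 12.9
position: [0.5499, -0.0588, 0.1045]
tool_rot: [[0.981, 0.194, -0.005], [0.194, -0.981, 0.025], [-0.0, -0.025, -1.0]]
contact_force: [-2.7, 8.1, 2.7]
opening: 0.0
```

Emit:
arm_command:
  plan:
    - [[-0.1,0,0,0,-15,0,0],[-0.14,0,-0.1,0,-25,0,20],[0,0,0,0,-25,-20,40],[0,0,0,0,-5,-38,40],[0,0,0,0,0,-38,40],[0,0,0,0,0,-38,40],[0,0,0,0,0,-38,40],[0,0,0,0,0,-38,40]]

```text
time_s: 13.57
position: [0.5296, 0.0123, 0.3137]
tool_rot: [[0.977, 0.212, -0.021], [0.212, -0.977, -0.002], [-0.021, -0.002, -1.0]]
contact_force: [0.4, -0.9, -0.1]
opening: 0.0384
```

Emit:
arm_command:
  plan:
    - [[0,0,0,0,0,-38,40],[0,0,0,0,0,-38,40],[0,0,0,0,0,0,40]]

```text
time_s: 13.82
position: [0.5329, 0.0134, 0.401]
tool_rot: [[0.977, 0.215, -0.011], [0.215, -0.977, -0.006], [-0.012, 0.004, -1.0]]
contact_force: [-0.4, 0.8, 0.3]
opening: 0.0401
```

```bash
python3 - <<'E'
from h import *
s,w=snap("wrist","w9.png"); print(s["position"],s["tool_rot"].tolist(),s["contact_force"],s["opening"],s["time_s"],s["qpos"])
_,a=snap("scene","s9.png");_,b=snap("side","d9.png")
f=lambda i:cv2.resize(i,(400,540),interpolation=cv2.INTER_CUBIC)
cv2.imwrite("pics/c9.png",np.hstack([f(a[150:258,275:355]),f(b[150:258,230:310])]))
E
```

```text
[0.53292441 0.01336235 0.40102274] [[0.9766414376711707, 0.21460414727059757, -0.010796397447684543], [0.21454838650436903, -0.9766943394544192, -0.006095664530435521], [-0.011852935162255373, 0.0036369289181051893, -0.9999231373841111]] [-0.36027582  0.81674762  0.26294324] 0.04009576061033347 13.8167 [ 44.08714812  18.31274945 -59.93333922  96.49509407  16.50780736
  75.40308461  -6.61413325]
```

View pics/c9.png

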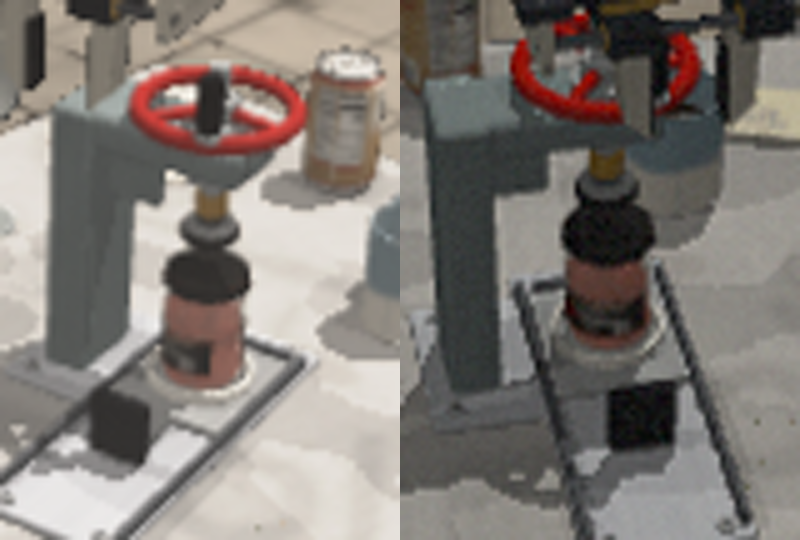

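View pics/w9.png

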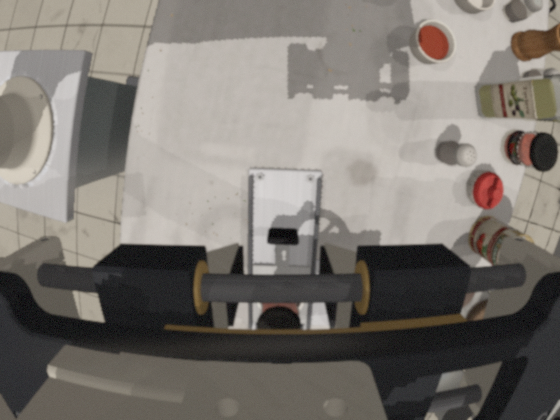

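```bash
python3 - <<'E'
from h import *
np.set_printoptions(precision=4,suppress=True)
print("lid",plane("scene",(315.8,203.5),.11),plane("side",(271.2,195.9),.11),tri((315.8,203.5),(271.2,195.9)))
ims=[cv2.imread("pics/scene0.png"),cv2.imread("pics/s9.png"),cv2.imread("pics/side0.png")]
for n,im,(x0,x1,y0,y1) in zip(("scene","scene","side"),ims,[(290,350,150,200),(290,350,150,200),(240,300,140,185)]):
    m=((im[:,:,2].astype(int)-im[:,:,1]>50)).astype(np.uint8); M=np.zeros_like(m);M[y0:y1,x0:x1]=m[y0:y1,x0:x1]
    c=np.vstack([k for k in cv2.findContours(M,0,1)[0] if len(k)>10]); h=cv2.convexHull(c); e=cv2.fitEllipse(h); print(n,e,cv2.boundingRect(h),plane(n,e[0],.239))
    t=np.linspace(0,6.283,200);P=np.array([proj(n,[.5685+.062*np.cos(a),-.186+.062*np.sin(a),.239]) for a in t]);print(P.min(0),P.max(0))
    cr=im[y0-5:y1,x0:x1]; 
a=cv2.resize(ims[1][145:195,285:355],(0,0),fx=8,fy=8,interpolation=cv2.INTER_CUBIC)[:,:400*2]
b=cv2.resize(ims[2][140:190,235:305],(0,0),fx=8,fy=8,interpolation=cv2.INTER_CUBIC)
cv2.imwrite("pics/c10.png",cv2.resize(np.vstack([a,b]),(420,600)))
E
```

```text
lid [ 0.5708 -0.1865  0.11  ] [ 0.5671 -0.1806  0.11  ] (array([ 0.5672, -0.1808,  0.1121]), np.float64(0.0035467965515828936))
scene ((318.26824951171875, 171.17323303222656), (17.92047882080078, 35.424652099609375), 93.62135314941406) (301, 163, 36, 18) [ 0.5715 -0.1887  0.239 ]
[300.4276 163.8037] [336.4823 180.1725]
scene ((318.2730712890625, 171.18150329589844), (17.95217514038086, 35.407718658447266), 93.67230987548828) (301, 163, 36, 18) [ 0.5714 -0.1887  0.239 ]
[300.4276 163.8037] [336.4823 180.1725]
side ((270.6598815917969, 162.73585510253906), (21.9945068359375, 37.77996063232422), 89.97589874267578) (252, 152, 38, 23) [ 0.5683 -0.1858  0.239 ]
[251.2369 152.5003] [289.9263 173.5948]
```

View pics/c10.png

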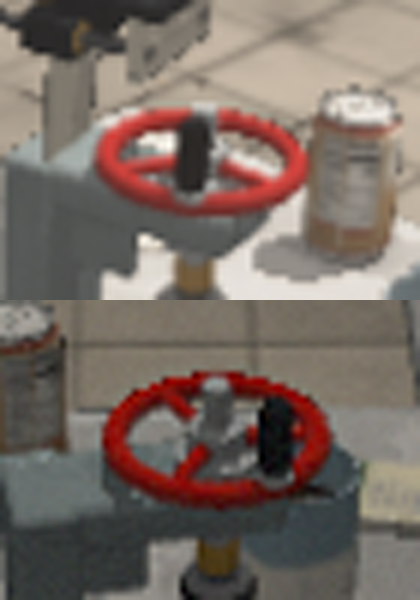

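```bash
python3 - <<'E'
from h import *
np.set_printoptions(precision=4,suppress=True)
a,b=(317,170.4),(280.5,161.8)
print(plane("scene",a,.269),plane("side",b,.269),tri(a,b))
ax=np.array([.569,-.187])
for d in range(60,130,5):
    P=[*(ax+.055*np.array([np.cos(np.radians(d)),np.sin(np.radians(d))])),.269]; print(d,P[:2],proj("scene",P),proj("side",P))
E
```

```text
[ 0.5412 -0.1429  0.269 ] [ 0.5385 -0.1441  0.269 ] (array([ 0.5386, -0.1399,  0.2713]), np.float64(0.0006265824632140263))
60 [np.float64(0.5964999999999999), np.float64(-0.13936860279185587)] [303.7602 165.4093] [261.7685 162.8301]
65 [np.float64(0.5922440043957384), np.float64(-0.13715307171298424)] [304.2717 166.0128] [263.1524 163.2068]
70 [np.float64(0.5878111078829117), np.float64(-0.13531690585677503)] [304.8999 166.6016] [264.5956 163.5164]
75 [np.float64(0.5832350474806386), np.float64(-0.13387407955410124)] [305.6405 167.1708] [266.0865 163.7561]
80 [np.float64(0.5785506497716811), np.float64(-0.13283557358432857)] [306.4886 167.7156] [267.6128 163.924 ]
85 [np.float64(0.5737935658511212), np.float64(-0.13220929160495398)] [307.438  168.2317] [269.1618 164.0184]
90 [np.float64(0.569), np.float64(-0.132)] [308.4817 168.7146] [270.7209 164.0385]
95 [np.float64(0.5642064341488787), np.float64(-0.13220929160495398)] [309.6118 169.1602] [272.277  163.9843]
100 [np.float64(0.5594493502283188), np.float64(-0.13283557358432857)] [310.8194 169.5645] [273.8172 163.8561]
105 [np.float64(0.5547649525193613), np.float64(-0.13387407955410124)] [312.095  169.9242] [275.329  163.6552]
110 [np.float64(0.5501888921170882), np.float64(-0.13531690585677503)] [313.4284 170.2361] [276.7997 163.3834]
115 [np.float64(0.5457559956042615), np.float64(-0.13715307171298424)] [314.8088 170.4974] [278.2175 163.043 ]
120 [np.float64(0.5415), np.float64(-0.13936860279185587)] [316.2247 170.7057] [279.5709 162.6372]
125 [np.float64(0.5374532960006924), np.float64(-0.14194663756410547)] [317.6646 170.8592] [280.849  162.1694]
```

Emit:
arm_command:
  plan:
    - [[0.03,0.11,0,-7,36,0,40],[0,0,0,-7,38,0,40],[0,0,0,-7,38,0,40],[0,0,0,-7,38,0,40],[0,0,0,0,0,0,40]]

```text
time_s: 14.38
position: [0.5307, -0.1437, 0.384]
tool_rot: [[0.974, 0.225, -0.024], [0.225, -0.974, 0.001], [-0.024, -0.006, -1.0]]
contact_force: [0.3, -1.1, -0.3]
opening: 0.0399
```

Emit:
arm_command:
  plan:
    - [[-0.06,0.23,0,7,-1,0,40],[0,0,0,2,0,0,40],[0,0,0,0,0,0,40]]

```text
time_s: 14.63
position: [0.5359, -0.1454, 0.3764]
tool_rot: [[0.976, 0.218, -0.011], [0.218, -0.976, 0.004], [-0.01, -0.007, -1.0]]
contact_force: [-1.0, 0.0, 0.1]
opening: 0.0405
```

```bash
python3 - <<'E'
from h import *
s,w=snap("wrist","w11.png"); print(s["position"],s["tool_rot"].tolist(),s["contact_force"],s["opening"],s["time_s"])
_,a=snap("scene","s11.png");_,b=snap("side","d11.png")
f=lambda i:cv2.resize(i,(400,300),interpolation=cv2.INTER_CUBIC)
cv2.imwrite("pics/c11.png",np.vstack([np.hstack([f(a[120:195,275:375]),f(b[120:195,230:330])]),np.hstack([f(w),f(w[150:360,140:420])])]))
E
```

```text
[ 0.53585753 -0.14539212  0.37642664] [[0.9758987018523174, 0.2179462093926782, -0.011007885097730014], [0.21800314713311833, -0.9759387949509439, 0.004253980460161004], [-0.009815883201114563, -0.006551207603361124, -0.9999303626332784]] [-0.9527146   0.02345376  0.07324319] 0.040451348000462684 14.6333
```

View pics/c11.png

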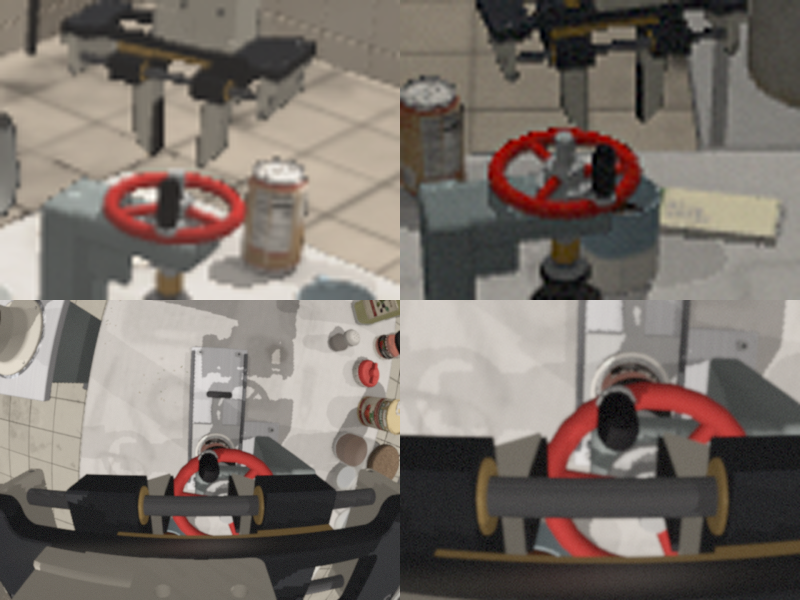

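```bash
python3 - <<'E'
from h import *
p=np.array([0.53585753,-0.14539212,0.37642664]);r=np.array([[0.9758987018523174,0.2179462093926782,-0.011007885097730014],[0.21800314713311833,-0.9759387949509439,0.004253980460161004],[-0.009815883201114563,-0.006551207603361124,-0.9999303626332784]])
P=wplane((294,238),.29,p,r);print(P,r.T@(P-p))
im=cv2.imread("pics/w11.png");cv2.imwrite("pics/c12.png",cv2.resize(im[190:290,240:360],(0,0),fx=6,fy=6,interpolation=cv2.INTER_CUBIC))
E
```

```text
[ 0.54167157 -0.13857784  0.29      ] [ 0.0080078  -0.00481698  0.08638561]
```

View pics/c12.png

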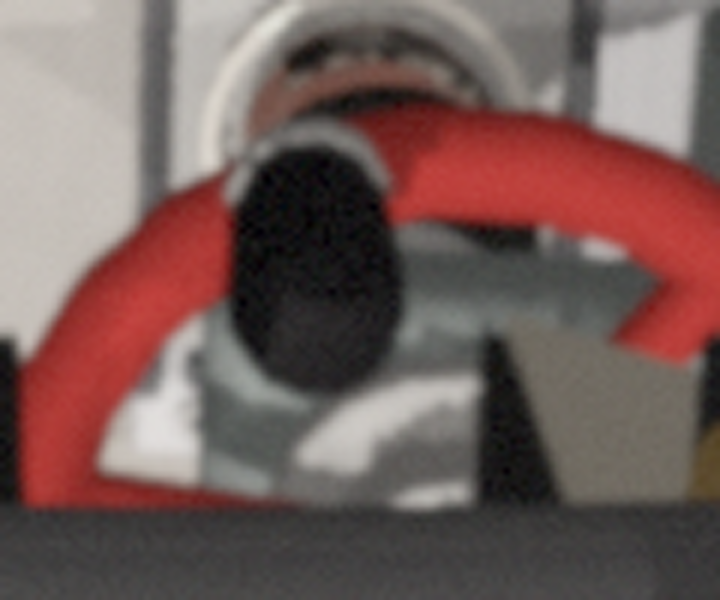

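Emit:
arm_command:
  plan:
    - [[-0.06,0.09,0,5.5,-4,0,46],[0,0,0,0,0,15,46],[0,0,0,0,0,0,46]]

```text
time_s: 15.03
position: [0.5417, -0.1362, 0.3627]
tool_rot: [[0.975, 0.223, 0.003], [0.223, -0.975, -0.001], [0.003, 0.002, -1.0]]
contact_force: [-1.4, -0.6, -0.9]
opening: 0.046
```

Emit:
arm_command:
  plan:
    - [[0,0,0,-1,4,8,46],[0,0,0,-1,0,14,46],[0,0,0,-1,0,14,46],[0,0,0,0,0,0,46]]

```text
time_s: 15.37
position: [0.5415, -0.1384, 0.3273]
tool_rot: [[0.974, 0.228, 0.008], [0.228, -0.974, -0.003], [0.007, 0.005, -1.0]]
contact_force: [-1.0, 0.4, -0.9]
opening: 0.0461
```

Emit:
arm_command:
  plan:
    - [[0,-0.06,0,0,2,6,46],[0,0,0,0,0,1,46],[0,0,0,0,0,0,46]]

```text
time_s: 15.62
position: [0.5427, -0.1403, 0.3209]
tool_rot: [[0.973, 0.229, 0.002], [0.229, -0.973, -0.005], [0.001, 0.005, -1.0]]
contact_force: [0.3, -0.3, 1.1]
opening: 0.0463
```

```bash
python3 - <<'E'
from h import *
s,w=snap("wrist","w13.png"); print(s["position"],s["contact_force"],s["opening"],s["time_s"])
_,a=snap("scene","s13.png");_,b=snap("side","d13.png")
f=lambda i:cv2.resize(i,(400,300),interpolation=cv2.INTER_CUBIC)
cv2.imwrite("pics/c13.png",np.vstack([np.hstack([f(a[120:195,275:375]),f(b[120:195,230:330])]),np.hstack([f(w),f(w[150:360,140:420])])]))
E
```

```text
[ 0.54271292 -0.1403147   0.32092151] [ 0.30317402 -0.29528726  1.05333099] 0.04625341074188757 15.6167
```

View pics/c13.png

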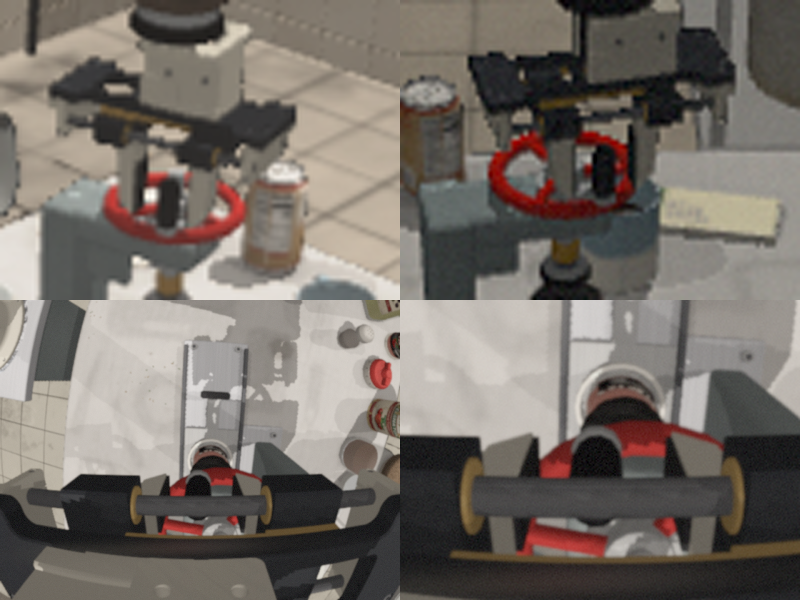

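Emit:
arm_command:
  plan:
    - [[0,0,0,0,0,0,30],[0,0,0,0,0,0,15],[0,0,0,0,0,0,10],[0,0,0,0,0,0,10],[0,0,0,0,0,0,10]]
  squeeze: 40

```text
time_s: 16.18
position: [0.5417, -0.141, 0.3223]
tool_rot: [[0.974, 0.228, 0.0], [0.228, -0.974, -0.007], [-0.001, 0.007, -1.0]]
contact_force: [-5.6, -1.1, 4.9]
opening: 0.018
```

```bash
cat > cr.py <<'E'
import sys,json
from h import *
from bench import arm
ax=np.array([.569,-.187]); 
try: ax=np.array(json.load(open("ax.json")))
except Exception: pass
d=float(sys.argv[1]); k=int(sys.argv[2])
s=arm.state(); p=s["position"]; R=s["tool_rot"]; F=s["contact_force"]
v=p[:2]-ax; th=np.degrees(np.arctan2(v[1],v[0])); r=np.hypot(*v)
def e(t): t=np.radians(t); return np.array([np.cos(t),np.sin(t)])
er=e(th); et=np.array([er[1],-er[0]]) # cw tangent
print("t%.2f ang %.1f r %.4f z %.4f Ft %.1f Fr %.1f Fz %.1f"%(s["time_s"],th,r,p[2],F[:2]@et,F[:2]@er,F[2]),"opening %.4f"%s["opening"])
open("log.txt","a").write("%.3f %.2f %.5f %.5f %.2f %.2f\n"%(s["time_s"],th,p[0],p[1],F[0],F[1]))
dn=R.T@np.array([0,0,-1.]); yaw=np.degrees(np.arctan2(R[1,0],R[0,0]))
print("turn: x %.2f y %.2f yaw %.1f (z-turn to 13: %.2f)"%(-np.degrees(dn[1])/6,np.degrees(dn[0])/6,yaw,(yaw-13)/6))
for i in range(k):
    w=.055*(e(th-d*(i+1))-e(th-d*i)); q=R.T@np.r_[w,0]; print("%.1f %.1f"%(q[0]*1e3,q[1]*1e3))
# radial correction to r=.055
q=R.T@np.r_[er*(.055-r),0]; print("radial corr %.1f %.1f, z %.1f"%(q[0]*1e3,q[1]*1e3,(p[2]-.321)*1e3))
E
python3 cr.py 15 4
```

```text
t16.18 ang 120.7 r 0.0535 z 0.3223 Ft -5.4 Fr 2.0 Fz 4.9 opening 0.0180
turn: x 0.07 y 0.01 yaw 13.2 (z-turn to 13: 0.03)
14.1 -2.5
14.3 1.3
13.5 4.9
11.8 8.2
radial corr -0.5 -1.4, z 1.3
```

Emit:
arm_command:
  plan:
    - [[0,0,0,14,-3,0,10],[0,0,0,14,1.5,0,10]]

```text
time_s: 16.35
position: [0.5628, -0.1334, 0.3223]
tool_rot: [[0.974, 0.225, -0.014], [0.225, -0.974, -0.009], [-0.015, 0.006, -1.0]]
contact_force: [-9.7, 4.2, 8.1]
opening: 0.0178
```

```bash
python3 cr.py 15 5
```

```text
t16.35 ang 96.6 r 0.0540 z 0.3223 Ft -9.2 Fr 5.3 Fz 8.1 opening 0.0178
turn: x 0.05 y 0.15 yaw 13.0 (z-turn to 13: 0.00)
13.9 3.5
12.6 7.0
10.3 10.0
7.4 12.3
4.0 13.8
radial corr 0.1 -1.0, z 1.3
```

Emit:
arm_command:
  plan:
    - [[0.05,0.15,0,14,3,-1,10],[0,0,0,13,6,-1,10],[0,0,0,11,9.5,0,10]]

```text
time_s: 16.6
position: [0.598, -0.1396, 0.3223]
tool_rot: [[0.973, 0.229, -0.019], [0.229, -0.973, 0.0], [-0.018, -0.004, -1.0]]
contact_force: [-7.0, 3.0, 9.8]
opening: 0.018
```

```bash
python3 cr.py 15 5
```

```text
t16.60 ang 58.5 r 0.0555 z 0.3223 Ft -7.6 Fr -1.1 Fz 9.8 opening 0.0180
turn: x -0.04 y 0.17 yaw 13.2 (z-turn to 13: 0.04)
8.8 11.3
5.6 13.2
1.9 14.2
-1.8 14.2
-5.4 13.3
radial corr -0.4 0.4, z 1.3
```

Emit:
arm_command:
  plan:
    - [[0,0.15,0,9,11,-2,10],[0,0,0,6,13,-2,10],[0,0,0,2.5,14,-1,10]]

```text
time_s: 16.85
position: [0.6203, -0.163, 0.3224]
tool_rot: [[0.971, 0.239, -0.02], [0.24, -0.971, 0.017], [-0.015, -0.021, -1.0]]
contact_force: [-2.5, 8.5, 1.8]
opening: 0.018
```

```bash
python3 cr.py 15 5
```

```text
t16.85 ang 25.1 r 0.0566 z 0.3224 Ft -8.8 Fr 1.3 Fz 1.8 opening 0.0180
turn: x -0.20 y 0.14 yaw 13.9 (z-turn to 13: 0.14)
0.9 14.3
-2.8 14.1
-6.4 12.9
-9.5 10.8
-11.9 8.0
radial corr -1.6 0.3, z 1.4
```

Emit:
arm_command:
  plan:
    - [[-0.2,0.14,0.1,1,14,0,10],[0,0,0,-3,14,0,10],[0,0,0,-6,13,0,10]]

```text
time_s: 17.1
position: [0.6253, -0.1921, 0.3226]
tool_rot: [[0.97, 0.242, 0.003], [0.242, -0.97, 0.017], [0.007, -0.015, -1.0]]
contact_force: [10.9, 7.9, -8.5]
opening: 0.0177
```

```bash
python3 cr.py 15 5
```

```text
t17.10 ang -5.2 r 0.0565 z 0.3226 Ft -8.8 Fr 10.1 Fz -8.5 opening 0.0177
turn: x -0.15 y -0.06 yaw 14.0 (z-turn to 13: 0.17)
-6.4 12.8
-9.5 10.7
-12.0 7.9
-13.6 4.5
-14.3 0.8
radial corr -1.4 -0.5, z 1.6
```

Emit:
arm_command:
  plan:
    - [[-0.15,-0.06,0.15,-3,14,1,10],[0,0,0,-7,12,1,10],[0,0,0,-10.5,10,0,10]]

```text
time_s: 17.35
position: [0.6168, -0.2183, 0.3227]
tool_rot: [[0.971, 0.24, 0.004], [0.24, -0.971, 0.017], [0.008, -0.015, -1.0]]
contact_force: [14.9, 1.7, -12.9]
opening: 0.0181
```

```bash
python3 cr.py 15 5; python3 - <<'E'
import numpy as np
from scipy.optimize import least_squares
L=np.loadtxt("log.txt");P=L[:,2:4]
r=least_squares(lambda q:np.hypot(P[:,0]-q[0],P[:,1]-q[1])-.055,[.569,-.187]);print(r.x,r.fun)
E
```

```text
t17.35 ang -33.2 r 0.0571 z 0.3227 Ft -9.5 Fr 11.5 Fz -12.9 opening 0.0181
turn: x -0.15 y -0.08 yaw 13.9 (z-turn to 13: 0.15)
-11.7 8.3
-13.5 5.0
-14.3 1.3
-14.2 -2.4
-13.1 -6.0
radial corr -1.4 -1.6, z 1.7
[ 0.57088407 -0.18763958] [ 1.03852104e-05 -1.47392799e-04  1.30374607e-04  2.18121017e-04
 -4.41430533e-04  1.97892442e-04]
```

```bash
echo "[0.57088,-0.18764]" > ax.json; python3 cr.py 12 5; python3 - <<'E'
import numpy as np
L=np.loadtxt("log.txt")
for l in L:
    v=l[2:4]-[.57088,-.18764];th=np.arctan2(v[1],v[0]);print(np.degrees(th),l[4:]@[np.sin(th),-np.cos(th)],l[4:]@[np.cos(th),np.sin(th)])
E
```

```text
t17.35 ang -33.8 r 0.0552 z 0.3227 Ft -9.6 Fr 11.4 Fz -12.9 opening 0.0181
turn: x -0.15 y -0.08 yaw 13.9 (z-turn to 13: 0.15)
-9.3 6.8
-10.5 4.7
-11.2 2.5
-11.5 0.1
-11.3 -2.3
radial corr -0.1 -0.2, z 1.7
121.99986285165846 -5.327749697468136 2.079202530088925
98.4284997867728 -9.007830462437145 5.590705712160981
60.51034355193894 -7.592242888214433 -0.8356721404697858
26.523290412233155 -8.744131724668636 1.5141533547311203
-4.688644974887569 -8.762088058274298 10.187870869766995
-33.76491500726146 -9.64174457024156 11.417011940180204
-33.76491500726146 -9.64174457024156 11.417011940180204
```

Emit:
arm_command:
  plan:
    - [[-0.1,-0.08,0.15,-10,9.5,2,10],[0,0,0,-12,6.5,1,10],[0,0,0,-13.5,3.5,1,10]]

```text
time_s: 17.6
position: [0.5952, -0.2374, 0.3225]
tool_rot: [[0.972, 0.234, 0.019], [0.234, -0.972, 0.014], [0.022, -0.009, -1.0]]
contact_force: [10.1, -1.5, -3.1]
opening: 0.018
```

```bash
python3 cr.py 14 4
```

```text
t17.60 ang -63.9 r 0.0554 z 0.3225 Ft -8.4 Fr 5.7 Fz -3.1 opening 0.0180
turn: x -0.09 y -0.21 yaw 13.5 (z-turn to 13: 0.09)
-13.3 1.3
-13.3 -2.0
-12.4 -5.1
-10.8 -8.0
radial corr -0.1 -0.4, z 1.5
```

Emit:
arm_command:
  plan:
    - [[-0.1,-0.2,0.1,-13,2.5,1,10],[0,0,0,-13.5,-1.5,0,10],[0,0,0,-13,-5,0,10]]

```text
time_s: 17.85
position: [0.5623, -0.2426, 0.3225]
tool_rot: [[0.974, 0.225, 0.021], [0.225, -0.974, 0.0], [0.02, 0.004, -1.0]]
contact_force: [7.9, -3.9, -4.5]
opening: 0.0179
```

```bash
python3 cr.py 14 4
```

```text
t17.85 ang -98.8 r 0.0556 z 0.3225 Ft -8.4 Fr 2.7 Fz -4.5 opening 0.0179
turn: x 0.04 y -0.19 yaw 13.0 (z-turn to 13: 0.00)
-11.7 -6.5
-9.8 -9.1
-7.3 -11.2
-4.4 -12.7
radial corr 0.2 -0.5, z 1.5
```

Emit:
arm_command:
  plan:
    - [[0,-0.2,0,-12,-6,0.5,10],[0,0,0,-10,-9,0,10],[0,0,0,-7.5,-11,0,10]]

```text
time_s: 18.1
position: [0.5321, -0.2277, 0.3225]
tool_rot: [[0.975, 0.221, 0.017], [0.222, -0.975, -0.008], [0.014, 0.012, -1.0]]
contact_force: [6.1, -4.5, -4.7]
opening: 0.0186
```

```bash
python3 cr.py 14 4
```

```text
t18.10 ang -134.1 r 0.0558 z 0.3225 Ft -7.5 Fr -1.0 Fz -4.7 opening 0.0186
turn: x 0.11 y -0.14 yaw 12.8 (z-turn to 13: -0.03)
-5.9 -12.0
-2.8 -13.1
0.4 -13.4
3.7 -12.9
radial corr 0.6 -0.4, z 1.5
```

Emit:
arm_command:
  plan:
    - [[0.1,-0.14,0,-6,-12,0.5,10],[0,0,0,-2,-13.5,0,10],[0,0,0,1,-13.5,0,10]]

```text
time_s: 18.35
position: [0.517, -0.2005, 0.3224]
tool_rot: [[0.977, 0.212, 0.007], [0.212, -0.977, -0.014], [0.004, 0.015, -1.0]]
contact_force: [-2.6, -10.7, 0.9]
opening: 0.0182
```

```bash
python3 cr.py 14 4
```

```text
t18.35 ang -166.6 r 0.0554 z 0.3224 Ft -9.8 Fr 5.0 Fz 0.9 opening 0.0182
turn: x 0.15 y -0.04 yaw 12.3 (z-turn to 13: -0.12)
1.4 -13.3
4.6 -12.6
7.5 -11.1
9.9 -9.0
radial corr 0.4 -0.0, z 1.4
```

```bash
python3 - <<'E'
from h import *
_,a=snap("scene","s14.png");_,b=snap("side","d14.png")
f=lambda i:cv2.resize(i,(400,540),interpolation=cv2.INTER_CUBIC)
cv2.imwrite("pics/c14.png",np.hstack([f(a[170:224,295:335]),f(b[160:214,250:290])]))
E
```

```text
(no output)
```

View pics/c14.png

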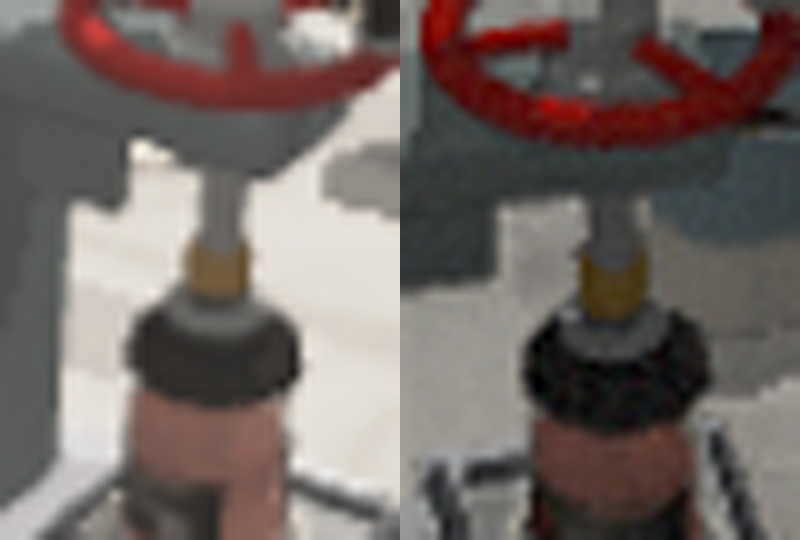

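Emit:
arm_command:
  plan:
    - [[0.15,-0.04,-0.1,1.5,-10,0,10],[0,0,0,3.5,-9.5,0,10],[0,0,0,5,-9,0,10]]

```text
time_s: 18.7
position: [0.5168, -0.1802, 0.3223]
tool_rot: [[0.977, 0.214, -0.007], [0.214, -0.977, -0.014], [-0.01, 0.012, -1.0]]
contact_force: [-9.2, -7.3, 8.0]
opening: 0.0179
```

```bash
python3 cr.py 10 4
```

```text
t18.70 ang 172.1 r 0.0546 z 0.3223 Ft -8.4 Fr 8.1 Fz 8.0 opening 0.0179
turn: x 0.12 y 0.10 yaw 12.3 (z-turn to 13: -0.11)
4.1 -8.7
5.5 -7.8
6.8 -6.8
7.9 -5.5
radial corr -0.4 -0.2, z 1.3
```

Emit:
arm_command:
  plan:
    - [[0.12,0.1,-0.1,2.5,-10,-1,10],[0,0,0,5,-9,-1,10],[0,0,0,7,-8,0,10]]

```text
time_s: 18.95
position: [0.5222, -0.1622, 0.3222]
tool_rot: [[0.977, 0.213, -0.004], [0.213, -0.977, -0.014], [-0.007, 0.013, -1.0]]
contact_force: [-12.3, -3.9, 15.2]
opening: 0.0177
```

```bash
python3 cr.py 10 4
```

```text
t18.95 ang 152.4 r 0.0549 z 0.3222 Ft -9.1 Fr 9.1 Fz 15.2 opening 0.0177
turn: x 0.12 y 0.07 yaw 12.3 (z-turn to 13: -0.12)
6.8 -6.8
7.8 -5.5
8.7 -4.1
9.3 -2.5
radial corr -0.1 -0.1, z 1.2
```

Emit:
arm_command:
  plan:
    - [[0.12,0.07,-0.1,6,-9,-3,10],[0,0,0,8,-7,-2,10],[0,0,0,9.5,-5.5,-1,10]]

```text
time_s: 19.2
position: [0.5335, -0.1481, 0.3222]
tool_rot: [[0.977, 0.211, -0.017], [0.211, -0.977, -0.014], [-0.019, 0.01, -1.0]]
contact_force: [-13.0, 0.6, 14.3]
opening: 0.0178
```

```bash
python3 cr.py 10 4
```

```text
t19.20 ang 133.4 r 0.0544 z 0.3222 Ft -9.0 Fr 9.4 Fz 14.3 opening 0.0178
turn: x 0.09 y 0.18 yaw 12.2 (z-turn to 13: -0.13)
8.6 -4.2
9.2 -2.7
9.5 -1.0
9.6 0.6
radial corr -0.3 -0.5, z 1.2
```

Emit:
arm_command:
  plan:
    - [[0.09,0.18,-0.1,8.5,-7,-3,10],[0,0,0,10.5,-5,-2,10],[0,0,0,11,-3,-1,10]]

```text
time_s: 19.45
position: [0.5508, -0.1368, 0.3222]
tool_rot: [[0.977, 0.212, -0.024], [0.212, -0.977, -0.012], [-0.026, 0.007, -1.0]]
contact_force: [-11.0, 0.3, 11.6]
opening: 0.0181
```

```bash
python3 cr.py 10 4
```

```text
t19.45 ang 111.6 r 0.0547 z 0.3222 Ft -10.1 Fr 4.4 Fz 11.6 opening 0.0181
turn: x 0.07 y 0.25 yaw 12.2 (z-turn to 13: -0.13)
9.6 -0.7
9.5 0.9
9.2 2.6
8.6 4.2
radial corr -0.1 -0.3, z 1.2
```

Emit:
arm_command:
  plan:
    - [[0.07,0.2,-0.1,11,-2,-3,10],[0,0,0,11,0,-2,10],[0,0,0,11,2,-1,10]]

```text
time_s: 19.7
position: [0.573, -0.1328, 0.3222]
tool_rot: [[0.975, 0.219, -0.034], [0.219, -0.976, -0.005], [-0.034, -0.002, -0.999]]
contact_force: [-11.3, 1.5, 10.7]
opening: 0.0178
```

```bash
python3 cr.py 10 4
```

```text
t19.70 ang 87.8 r 0.0549 z 0.3222 Ft -11.3 Fr 1.1 Fz 10.7 opening 0.0178
turn: x -0.02 y 0.33 yaw 12.6 (z-turn to 13: -0.06)
9.0 3.3
8.3 4.8
7.4 6.1
6.2 7.3
radial corr 0.0 -0.1, z 1.2
```

Emit:
arm_command:
  plan:
    - [[0,0.33,-0.05,10.5,3,-2,10],[0,0,0,10,5,-1,10],[0,0,0,9,6.5,0,10]]

```text
time_s: 19.95
position: [0.5966, -0.1388, 0.3222]
tool_rot: [[0.974, 0.226, -0.025], [0.226, -0.974, 0.003], [-0.024, -0.008, -1.0]]
contact_force: [-11.9, 3.2, 14.0]
opening: 0.0179
```

```bash
python3 cr.py 10 4
```

```text
t19.95 ang 62.2 r 0.0552 z 0.3222 Ft -12.0 Fr -2.7 Fz 14.0 opening 0.0179
turn: x -0.08 y 0.23 yaw 13.1 (z-turn to 13: 0.01)
6.7 6.9
5.4 7.9
3.9 8.7
2.3 9.3
radial corr -0.1 0.1, z 1.2
```

Emit:
arm_command:
  plan:
    - [[-0.05,0.2,0,7,8,-2,10],[0,0,0,5.5,9,-1,10]]

```text
time_s: 20.12
position: [0.6074, -0.1466, 0.3224]
tool_rot: [[0.973, 0.231, -0.02], [0.231, -0.973, 0.01], [-0.018, -0.014, -1.0]]
contact_force: [-7.8, 10.1, 2.7]
opening: 0.0182
```

```bash
python3 cr.py 8 4
```

```text
t20.12 ang 48.3 r 0.0549 z 0.3224 Ft -12.6 Fr 2.4 Fz 2.7 opening 0.0182
turn: x -0.13 y 0.17 yaw 13.4 (z-turn to 13: 0.06)
3.9 6.6
3.0 7.1
2.0 7.4
0.9 7.6
radial corr 0.0 -0.0, z 1.4
```

Emit:
arm_command:
  plan:
    - [[-0.1,0.15,0.05,4.5,8.5,0,10],[0,0,0,3.5,9,0,10]]

```text
time_s: 20.28
position: [0.615, -0.1548, 0.3223]
tool_rot: [[0.972, 0.232, -0.016], [0.233, -0.973, 0.011], [-0.013, -0.014, -1.0]]
contact_force: [-10.6, 9.3, 6.2]
opening: 0.0181
```

```bash
python3 cr.py 8 4
```

```text
t20.28 ang 36.7 r 0.0550 z 0.3223 Ft -13.8 Fr -3.0 Fz 6.2 opening 0.0181
turn: x -0.13 y 0.12 yaw 13.5 (z-turn to 13: 0.08)
2.5 7.2
1.5 7.5
0.4 7.7
-0.6 7.6
radial corr -0.0 0.0, z 1.3
```

Emit:
arm_command:
  plan:
    - [[0,0,0,0,0,0,10],[0,0,0,0,0,0,10]]

```text
time_s: 20.45
position: [0.615, -0.1547, 0.3224]
tool_rot: [[0.972, 0.233, -0.017], [0.233, -0.972, 0.011], [-0.014, -0.015, -1.0]]
contact_force: [-1.8, 0.4, 0.1]
opening: 0.0176
```

```bash
python3 cr.py 8 4; python3 - <<'E'
import numpy as np
L=np.loadtxt("log.txt");v=L[:,2:4]-[.57088,-.18764];th=np.arctan2(v[:,1],v[:,0]);F=(L[:,4:]*np.c_[np.sin(th),-np.cos(th)]).sum(1)
a=np.degrees(np.unwrap(th));a=a[0]-a
for x in zip(a.round(1),F.round(1)):print(*x)
i=(a>335)&(np.arange(len(a))<len(a)-1);c=np.polyfit(a[i],-F[i],1);print(c,np.polyval(c,a[-1]),1/c[0])
E
```

```text
t20.45 ang 36.8 r 0.0551 z 0.3224 Ft -1.4 Fr -1.2 Fz 0.1 opening 0.0176
turn: x -0.14 y 0.13 yaw 13.5 (z-turn to 13: 0.08)
2.5 7.2
1.5 7.5
0.4 7.7
-0.6 7.6
radial corr -0.1 0.0, z 1.4
0.0 -5.3
23.6 -9.0
61.5 -7.6
95.5 -8.7
126.7 -8.8
155.8 -9.6
155.8 -9.6
185.9 -8.4
220.8 -8.4
256.1 -7.5
288.6 -9.8
309.8 -8.4
329.6 -9.1
348.6 -9.0
370.4 -10.1
394.2 -11.3
419.8 -12.0
433.7 -12.6
445.3 -13.8
445.2 -1.4
[ 0.04470285 -6.50285275] 13.40037306622768 22.36993914022192
```

Emit:
arm_command:
  plan:
    - [[0,0,0,0,0,0,30],[0,0,0,0,0,0,46],[0,0,0,0,0,0,46],[0,0,0,0,0,0,46]]

```text
time_s: 20.78
position: [0.6152, -0.1549, 0.3222]
tool_rot: [[0.972, 0.232, -0.016], [0.233, -0.973, 0.011], [-0.013, -0.014, -1.0]]
contact_force: [0.2, 0.2, 0.7]
opening: 0.0397
```

Emit:
arm_command:
  plan:
    - [[-0.1,0.1,0,0,0,-10,46],[0,0,0,0,0,-20,46],[0,0,0,0,0,-30,46],[0,0,0,0,0,-30,46],[0,0,0,0,-20,-30,46],[0,0,0,0,-35,0,46],[0,0,0,0,-35,0,46],[0,0,0,0,0,0,46]]

```text
time_s: 21.45
position: [0.5943, -0.0671, 0.452]
tool_rot: [[0.974, 0.226, 0.004], [0.226, -0.974, 0.002], [0.005, -0.001, -1.0]]
contact_force: [0.3, 1.6, 1.0]
opening: 0.0462
```

```bash
python3 - <<'E'
from h import *
s=arm.state(); print(s["position"],s["contact_force"],s["time_s"],s["opening"])
_,a=snap("scene","s15.png");_,b=snap("side","d15.png")
f=lambda i:cv2.resize(i,(400,540),interpolation=cv2.INTER_CUBIC)
cv2.imwrite("pics/c15.png",np.hstack([f(a[150:258,275:355]),f(b[150:258,230:310])]))
E
```

```text
[ 0.59434376 -0.06709493  0.4520017 ] [0.2676861  1.59740577 0.98374359] 21.45 0.04617487792533596
```

View pics/c15.png

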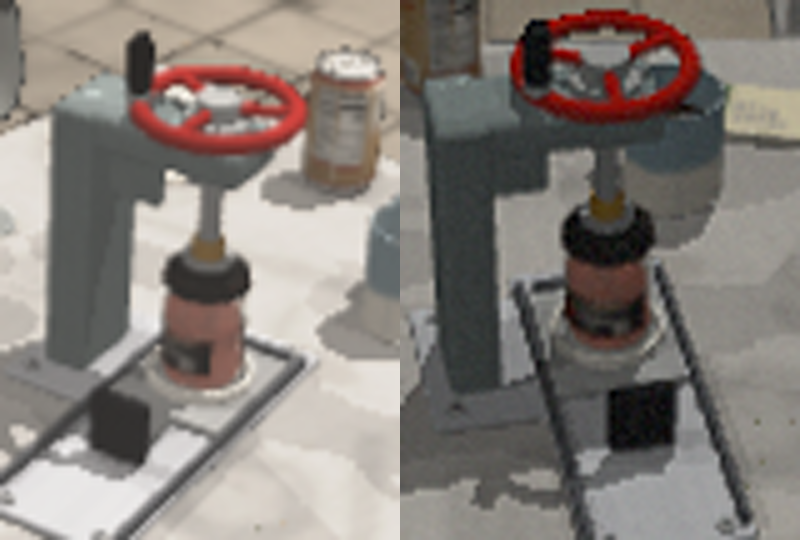

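View pics/s15.png

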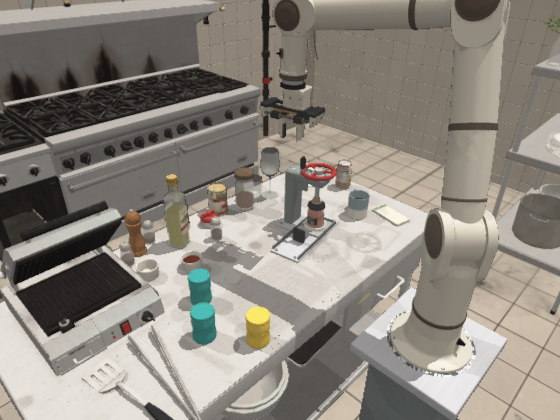

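The foot sits squarely on the lid, with the jar upright in the nest at scene (316,210). The tray is at the same place as right after the push, the arm is clear and the bystanders haven't moved.

```bash
python3 -c "
from bench import arm
print(arm.finish_job())"
```

```text
the job is handed in; nothing more can be done
None
```

The job is done and handed in at about 21.5 s of the 72 s allowed; no verdict was reported.

**What I did:** I picked the nearer black-lidded jar from between the turquoise and yellow ones and stood it in the nest. I pushed the tray to its stop, where it held at about 11 N after roughly 146 mm of travel. Then I wound the wheel clockwise about 445° by the crank grip, let go and backed away.

**Last checks:**
- **Clamp force:** Running drag read 7.5 to 9.8 N. From about 335° it rose 1 N per 22°, close to the 23° expected. A line through those readings gives 13.4 N at the end, against a target of 13.5 N; the last single reading was 13.8 N.
- **Final pictures:** The foot is on the lid, the jar is upright in the nest, the tray is still home and the neighbouring things look unmoved.

**What disagreed or could not be checked:**
- **Held-at-rest reading:** It came out at 1.4 N, which can't be compared with the 2 to 3 N drop expected. A row that does not move resets the arm's target to where it stands, so the load relaxes. I relied on the running readings instead.
- **Nest and jar positions:** The cameras differed by 3 to 6 mm on these. I settled them with close-ups before lowering the jar.
- **Drift while lowering:** The arm drifted sideways, up to 14 mm over the jar, and I corrected it before gripping and before placing.

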